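# Put the leafed panels to press

## Task

Put the freshly leafed panels to press: stack all the copper-leafed panels into one square pile inside the outline drawn on the pressing board, and lay the plain cover board squarely on top of them, centred on the pile. Then lift both steel weights out of the crate and stand them side by side on the cover board, neither hanging over its ends or sticking out to one side. Do not knock over the brush jar or the glue bottle.

Things in the scene. Friction and masses are not known exactly. Their poses are not given: they have to be found in the camera images.
- board_mark (a point): Pressing board: a white 200 x 140 x 6 mm board, fixed flat on the table. This point is the middle of its top face (6 mm above the table); x along its long side, z up. A thin dark rectangle drawn on it, 93 x 63 mm, centred here with its long side along x, shows where the pile goes.
- cover_c (a point): Cover board: loose plain pale wood, 104 x 64 x 16 mm, no leaf, a little larger than the panels, 0.09 kg. This point is its centre, 8 mm above its underside; x along the 104 mm side, z square to the faces (up at the start); both faces are alike.
- crate_in (a point): Open wooden crate, fixed on the table, outside 250 x 170 x 55 mm, walls and floor 8 mm thick. This point is the middle of its inner floor (8 mm above the table); x along its long side, z up. It holds the two weights and a roll of white tape (60 mm across, 24 mm high), which may stay where it is.
- brush_jar: Loose glass jar with paint brushes, 66 mm across, 95 mm high (210 mm with the brushes), standing at the far side of the table. Origin at the centre of its underside, z up.
- glue: Loose white glue bottle, 56 mm across, 150 mm high, standing at the far side of the table. Origin at the centre of its underside, z up.
- panel0_c (a point): Leafed panel: loose plywood, 90 x 60 x 14 mm, copper leaf on both faces, 0.07 kg; either face may be up. All panels are alike (the square white booklet with a copper sheet on it at the far edge of the table is not one); three to five are present, lying flat on the table. This point is its centre, 7 mm above its underside; x along the 90 mm side, z square to the faces (up at the start).
- panel1_c (a point): Leafed panel: loose plywood, 90 x 60 x 14 mm, copper leaf on both faces, 0.07 kg; either face may be up. All panels are alike (the square white booklet with a copper sheet on it at the far edge of the table is not one); three to five are present, lying flat on the table. This point is its centre, 7 mm above its underside; x along the 90 mm side, z square to the faces (up at the start).
- panel2_c (a point): Leafed panel: loose plywood, 90 x 60 x 14 mm, copper leaf on both faces, 0.07 kg; either face may be up. All panels are alike (the square white booklet with a copper sheet on it at the far edge of the table is not one); three to five are present, lying flat on the table. This point is its centre, 7 mm above its underside; x along the 90 mm side, z square to the faces (up at the start).
- panel3_c (a point): Leafed panel: loose plywood, 90 x 60 x 14 mm, copper leaf on both faces, 0.07 kg; either face may be up. All panels are alike (the square white booklet with a copper sheet on it at the far edge of the table is not one); three to five are present, lying flat on the table. This point is its centre, 7 mm above its underside; x along the 90 mm side, z square to the faces (up at the start).
- panel4_c (a point): Leafed panel: loose plywood, 90 x 60 x 14 mm, copper leaf on both faces, 0.07 kg; either face may be up. All panels are alike (the square white booklet with a copper sheet on it at the far edge of the table is not one); three to five are present, lying flat on the table. This point is its centre, 7 mm above its underside; x along the 90 mm side, z square to the faces (up at the start).
- weight0_c (a point): Steel pressing weight standing in the crate: a loose dark rectangular bar 36 x 60 x 40 mm (x, y, z), about 0.6 kg, with a grey linen band round its middle. The two are alike. This point is its centre, 20 mm above its underside; x along the 36 mm side, y along the 60 mm side, z up.
- weight1_c (a point): Steel pressing weight standing in the crate: a loose dark rectangular bar 36 x 60 x 40 mm (x, y, z), about 0.6 kg, with a grey linen band round its middle. The two are alike. This point is its centre, 20 mm above its underside; x along the 36 mm side, y along the 60 mm side, z up.
There are look-alikes about, which are no part of the job. What is shaped like the part that bears panel0_c but blue or turquoise is not meant.

How it is judged (in metres and radians):
On the way, in this order (a step that is already met when the one before it is completed fails the run):
1. all the panels are piled squarely inside the outline on the pressing board and released (horizontal distance between each of panel0_c, panel1_c, panel2_c, panel3_c, panel4_c and board_mark below 0.008 m and angle between the x axis of each of panel0_c, panel1_c, panel2_c, panel3_c, panel4_c and the x axis of board_mark, either way round below 0.1 rad and angle between the z axis of each of panel0_c, panel1_c, panel2_c, panel3_c, panel4_c and the z axis of board_mark, either way round below 0.06 rad and z of each of panel0_c, panel1_c, panel2_c, panel3_c, panel4_c in the frame of board_mark above 0.004 m and contact force between the fingers and anything else below 0.5 N), for 0.2 s.
2. the cover board lies squarely on top of all the panels, released (all of step 1 and horizontal distance between cover_c and board_mark below 0.008 m and angle between the x axis of cover_c and the x axis of board_mark, either way round below 0.1 rad and angle between the z axis of cover_c and the z axis of board_mark, either way round below 0.06 rad and z of cover_c in the frame of board_mark above 0.004 m and ((angle between panel0_c's own z axis and vertical below 1.5 rad and z of cover_c in the frame of panel0_c between 0.011 and 0.2 m) or (angle between panel0_c's own z axis and vertical above 1.6 rad and z of cover_c in the frame of panel0_c between -0.2 and -0.011 m)) and ((angle between panel1_c's own z axis and vertical below 1.5 rad and z of cover_c in the frame of panel1_c between 0.011 and 0.2 m) or (angle between panel1_c's own z axis and vertical above 1.6 rad and z of cover_c in the frame of panel1_c between -0.2 and -0.011 m)) and ((angle between panel2_c's own z axis and vertical below 1.5 rad and z of cover_c in the frame of panel2_c between 0.011 and 0.2 m) or (angle between panel2_c's own z axis and vertical above 1.6 rad and z of cover_c in the frame of panel2_c between -0.2 and -0.011 m)) and ((angle between panel3_c's own z axis and vertical below 1.5 rad and z of cover_c in the frame of panel3_c between 0.011 and 0.2 m) or (angle between panel3_c's own z axis and vertical above 1.6 rad and z of cover_c in the frame of panel3_c between -0.2 and -0.011 m)) and ((angle between panel4_c's own z axis and vertical below 1.5 rad and z of cover_c in the frame of panel4_c between 0.011 and 0.2 m) or (angle between panel4_c's own z axis and vertical above 1.6 rad and z of cover_c in the frame of panel4_c between -0.2 and -0.011 m))), for 0.2 s.
At the end, for the whole second after the job is handed in: Every panel and the cover board lie flat within 8 mm of the middle of the outline and within 0.1 rad (6 degrees) of its direction, the cover board above every panel; both weights rest on the cover board, their centres within 36 mm of its middle along its length and 12 mm across it (horizontal distance between each of panel0_c, panel1_c, panel2_c, panel3_c, panel4_c, cover_c and board_mark below 0.008 m and angle between the x axis of each of panel0_c, panel1_c, panel2_c, panel3_c, panel4_c, cover_c and the x axis of board_mark, either way round below 0.1 rad and angle between the z axis of each of panel0_c, panel1_c, panel2_c, panel3_c, panel4_c, cover_c and the z axis of board_mark, either way round below 0.06 rad and z of each of panel0_c, panel1_c, panel2_c, panel3_c, panel4_c, cover_c in the frame of board_mark above 0.004 m and ((angle between panel0_c's own z axis and vertical below 1.5 rad and z of cover_c in the frame of panel0_c between 0.011 and 0.2 m) or (angle between panel0_c's own z axis and vertical above 1.6 rad and z of cover_c in the frame of panel0_c between -0.2 and -0.011 m)) and ((angle between panel1_c's own z axis and vertical below 1.5 rad and z of cover_c in the frame of panel1_c between 0.011 and 0.2 m) or (angle between panel1_c's own z axis and vertical above 1.6 rad and z of cover_c in the frame of panel1_c between -0.2 and -0.011 m)) and ((angle between panel2_c's own z axis and vertical below 1.5 rad and z of cover_c in the frame of panel2_c between 0.011 and 0.2 m) or (angle between panel2_c's own z axis and vertical above 1.6 rad and z of cover_c in the frame of panel2_c between -0.2 and -0.011 m)) and ((angle between panel3_c's own z axis and vertical below 1.5 rad and z of cover_c in the frame of panel3_c between 0.011 and 0.2 m) or (angle between panel3_c's own z axis and vertical above 1.6 rad and z of cover_c in the frame of panel3_c between -0.2 and -0.011 m)) and ((angle between panel4_c's own z axis and vertical below 1.5 rad and z of cover_c in the frame of panel4_c between 0.011 and 0.2 m) or (angle between panel4_c's own z axis and vertical above 1.6 rad and z of cover_c in the frame of panel4_c between -0.2 and -0.011 m)) and x of weight0_c in the frame of cover_c between -0.036 and 0.036 m and y of weight0_c in the frame of cover_c between -0.012 and 0.012 m and ((angle between cover_c's own z axis and vertical below 1.5 rad and z of weight0_c in the frame of cover_c between 0.022 and 0.036 m) or (angle between cover_c's own z axis and vertical above 1.6 rad and z of weight0_c in the frame of cover_c between -0.036 and -0.022 m)) and x of weight1_c in the frame of cover_c between -0.036 and 0.036 m and y of weight1_c in the frame of cover_c between -0.012 and 0.012 m and ((angle between cover_c's own z axis and vertical below 1.5 rad and z of weight1_c in the frame of cover_c between 0.022 and 0.036 m) or (angle between cover_c's own z axis and vertical above 1.6 rad and z of weight1_c in the frame of cover_c between -0.036 and -0.022 m))); the robot touches nothing.
It fails at once if the brush jar is knocked over (angle between brush_jar's own z axis and vertical above 0.6 rad).
It fails at once if the glue bottle is knocked over (angle between glue's own z axis and vertical above 0.6 rad).
Of panel0, panel1, panel2, panel3, panel4 only 3 to 5 are there at a start; the rules pass over those that are not, and their reading is None.
At some moment in a run one of panel0, panel1, panel2, panel3, panel4, cover may be knocked a few centimetres aside while the robot is not near it.
Once in a run the grip may slacken for a moment while it holds something.
It also fails if it takes over 210 s, if anything falls off the work surface, if the arm or the gripper's body presses on something with over 40 N, if the wrist force passes 120 N, or if a joint passes its speed limit or range.

## Robot

A 6-joint arm with a two-finger parallel gripper is mounted at the origin on the work surface. World frame = base frame: x ahead of the robot, y to its left, z up, the work surface at z = 0. Lengths are in mm, angles in rad, forces in N, time in s.
With the tool pointing down it reaches from about 400 to 925 mm from the base axis. Payload 12.5 kg.
Tool frame: the origin (TCP) lies midway between the tips of the shut fingers; the grasp point (between the pads) lies 19 mm behind it; z points along the fingers, y is the line along which they close (so a half turn about z gives the same grasp; the last joint's range is limited). The gripper opens to 95 mm and grips with 3 to 60 N. Pads are 20 mm wide; open, the fingers measure 119 mm over their backs; the gripper's body (75 mm by 180 mm) begins 59 mm behind the grasp point.
Start: joints at [1.131, 0.491, 1.559, -0, 1.092, -0.106], TCP at [204.756, 590.527, 214.661] pointing down, gripper open.
Joint ranges: [-3.1, 3.1], [-0.84, 2.19], [0.05, 2.79], [-1.13, 4.28], [0.06, 2.93], [-2.69, 2.69]. Speed limits (rad/s): [2.22, 2.22, 2.79, 3.14, 3.14, 3.14].

## Interface

Orientations are given as [roll, pitch, yaw] about the fixed x, y, z axes, in that order (R = Rz(yaw) Ry(pitch) Rx(roll)).
In Python, from cell import env gives the robot as it stands.
- The arm moves only by the tool arm_command, never from a script. Its argument "targets" is a list of rows, each a list of 5 numbers: the shift along the tool's x, y, z in mm, then the turn about the tool's z in degrees, then the opening, from 0 (shut) to 1 (fully open). In form: [[tx, ty, tz, roll, fingers], ...]. A call has 1 to 5 rows; each row is the pose to reach, as a shift and turn from the pose commanded when the call began, along the tool's axes at that moment; what a row does not reach only later rows make up. A row lasts 1/10 s, in which the tool goes at most 50 mm and 8.59 degrees, less where a joint would pass 70% of its speed; a pose out of reach is approached as far as the arm can. A call with a gripper value outside its range is refused whole. The fingers move at their own pace and stop on an object; the grip force is fixed at half the most. Time passes only in rows, so rows that repeat a pose let the fingers close. It gives the time, the measured TCP pose, the force, the opening and the grip force at its end, in the units of the state.
- env.state(): the state, without advancing time (a new reading comes with each control period).
- env.read_camera(name): name is "scene" or "side" or "wrist"; returns a dict with "frame" (400x640x3 uint8, red, green, blue), "vertical_fov" (degrees; the focal length in pixels is half the picture's height over the tangent of half this angle, whatever the lens; pixels are square), "cx", "cy" (the principal point, pixels), "world_from_camera" (4x4, takes a point from camera to world coordinates); the wrist camera has in their place "hand_eye" (4x4, takes a point from camera to tool coordinates, whose origin is the TCP and whose axes are the flange's). Camera axes: x right, y down, z forward; pixel columns grow to the right and rows downward; lengths in mm; the calibration is good to about 2 mm. A picture is of the moment at which its call begins: read the wrist's pose just before it. There is no depth.
- env.job_done(): hands the job in; it is judged then, once.
The state is a dict: "t": time; "joints": joint angles; "qvel": joint speeds; "tau": joint torques, N m; "eef_pos": TCP position; "tcp_rot": TCP orientation; "ft_force": force on the tool from outside, world axes, zero at the start; "moment": the same for the moment, N m; "opening": opening from 0.0 (shut) to 1.0 (fully open); "grip_force": force on a finger pad.
Only numpy, scipy, OpenCV 4.12 (cv2) and the standard library are available. Lean on these libraries where they do the work, as an engineer would, in place of code of your own. Each camera call takes 0.05 s, during which the arm holds its last target. There are 200 camera calls.

## Working session

There is one attempt and no reset: what is moved stays moved. The work goes in short steps, Python scripts to look and compute and a tool call to move; the robot and the scene stay as the last step left them, time stands still between calls to the robot, and variables do not carry over. Pictures are saved under pics/ and viewed, at most 14 in all, crops included, and the job is handed in when it is done.

Besides the shell and the picture viewer there is one more tool, called after "Call:" as name(argument=value, ...) on one line, values as JSON. arm_command: Moves the arm, as the interface text tells. Its arguments: {"type":"object","properties":{"targets":{"type":"array","items":{"type":"array","items":{"type":"number"}}}},"required":["targets"]}

```bash
ls; mkdir -p pics
cat > h.py <<'E'
import numpy as np, cv2
from scipy.spatial.transform import Rotation as R
from cell import env
def cam(name):
    s=env.state(); c=env.read_camera(name); f=c["frame"]; h=f.shape[0]
    c["f"]=h/2/np.tan(np.radians(c["vertical_fov"])/2)
    if name=="wrist":
        T=np.eye(4); T[:3,:3]=R.from_euler("xyz",s["tcp_rot"]).as_matrix(); T[:3,3]=s["eef_pos"]
        c["T"]=T@np.array(c["hand_eye"])
    else: c["T"]=np.array(c["world_from_camera"])
    return c
def save(c,n): cv2.imwrite(f"pics/{n}.png",c["frame"][:,:,::-1])
def toplane(c,uv,z):
    uv=np.atleast_2d(np.array(uv,float))
    d=np.c_[(uv[:,0]-c["cx"])/c["f"],(uv[:,1]-c["cy"])/c["f"],np.ones(len(uv))]@c["T"][:3,:3].T
    o=c["T"][:3,3]; return o+d*((z-o[2])/d[:,2])[:,None]
def proj(c,P):
    P=np.atleast_2d(P); q=(P-c["T"][:3,3])@c["T"][:3,:3]
    return np.c_[c["cx"]+c["f"]*q[:,0]/q[:,2],c["cy"]+c["f"]*q[:,1]/q[:,2]]
def topview(c,z,x0,x1,y0,y1,s=1.0):
    "rectify plane z: image col = (y1-y)*s, row=(x1-x)*s (x up, y left)"
    P=np.array([[x1,y1,z],[x1,y0,z],[x0,y0,z],[x0,y1,z]],float)
    W,H=int((y1-y0)*s),int((x1-x0)*s)
    M=cv2.getPerspectiveTransform(proj(c,P).astype(np.float32),np.float32([[0,0],[W,0],[W,H],[0,H]]))
    return cv2.warpPerspective(c["frame"],M,(W,H))
E
python3 - <<'E'
from h import *
print(env.state())
for n in("scene","side","wrist"):
    c=cam(n); save(c,n+"0"); print(n,c["frame"].shape,c["f"],c["cx"],c["cy"],np.round(c["T"],3).tolist())
a=[cv2.imread(f"pics/{n}0.png") for n in("scene","side")]
E
```

```text
pics
{'t': 0.0, 'joints': array([ 1.13137217e+00,  4.91549074e-01,  1.55943682e+00, -1.73749846e-05,
        1.09166184e+00, -1.05633474e-01]), 'qvel': array([ 2.91722085e-04,  5.81480867e-05,  7.44311042e-04, -1.39563331e-04,
       -1.76109349e-03,  2.38636030e-04]), 'tau': array([-3.21344760e-04, -6.12642288e+01, -2.58182734e+01,  6.92454656e-02,
        4.81447508e-02, -1.74930728e-04]), 'eef_pos': array([204.67148372, 590.29615221, 214.07260217]), 'tcp_rot': array([-3.14054183e+00, -9.59205418e-05,  2.80780994e+00]), 'ft_force': array([-0.34240975, -0.38671068, -0.07030265]), 'moment': array([0.03546814, 0.00052073, 0.00011882]), 'grip_force': 0.0, 'opening': 1.0025446670231732}
scene (400, 640, 3) 415.659783354695 317.6052945276094 202.17449913282925 [[0.538, 0.445, -0.716, 1317.999], [0.843, -0.264, 0.469, -492.294], [0.02, -0.856, -0.517, 611.515], [0.0, 0.0, 0.0, 1.0]]
side (400, 640, 3) 420.1874435464343 314.41501772174695 201.17908295479103 [[0.841, -0.338, 0.423, 42.877], [-0.541, -0.551, 0.635, -755.079], [0.018, -0.763, -0.646, 837.523], [0.0, 0.0, 0.0, 1.0]]
wrist (400, 640, 3) 296.6186619249573 315.60963065765895 199.4338734077184 [[0.328, 0.914, 0.238, 137.496], [0.945, -0.317, -0.083, 613.707], [-0.001, 0.252, -0.968, 383.343], [0.0, 0.0, 0.0, 1.0]]
```

View pics/scene0.png

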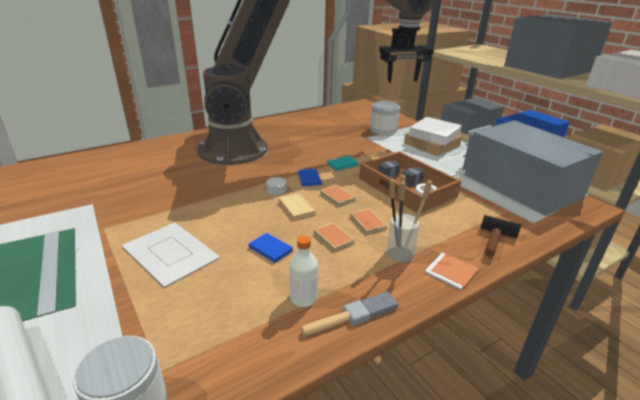

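View pics/side0.png

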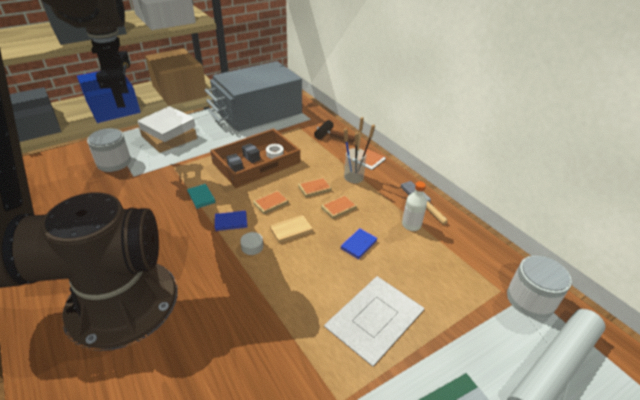

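Both views show three copper-topped panels (scene px (337,195), (368,220), (333,236); side px (270,202), (314,187), (339,206)). Also visible are the cover (296,206), the white board (170,252), the crate with two dark weights, blue and turquoise decoys, the jar (402,240) and the glue (303,275). Next I rectify both to measure.

```bash
cat >> h.py <<'E'
def blobs(c,z,lo,hi,amin=60):
    "HSV blobs -> minAreaRect in world plane z: centre, sizes, angle of long side (deg)"
    hsv=cv2.cvtColor(c["frame"],cv2.COLOR_RGB2HSV); m=cv2.inRange(hsv,np.array(lo),np.array(hi))
    m=cv2.morphologyEx(m,cv2.MORPH_OPEN,np.ones((3,3)))
    out=[]
    for k in cv2.findContours(m,cv2.RETR_EXTERNAL,cv2.CHAIN_APPROX_NONE)[0]:
        if cv2.contourArea(k)<amin: continue
        P=toplane(c,k[:,0,:],z)[:,:2].astype(np.float32)
        out.append((k[:,0].mean(0),)+rect(P))
    return out
def rect(P):
    (x,y),(w,h),a=cv2.minAreaRect(P.astype(np.float32))
    if w<h: w,h,a=h,w,a+90
    return np.array([x,y]),(w,h),(a+90)%180-90
E
python3 - <<'E'
from h import *
for n in("scene","side"):
    c=cam(n); print(n,[k for k in c if k not in("frame",)])
    hsv=cv2.cvtColor(c["frame"],cv2.COLOR_RGB2HSV)
    pts={"scene":[(337,195),(368,220),(333,236),(296,206),(170,235),(270,247),(450,210)],"side":[(270,202),(314,187),(339,206),(292,229),(350,310),(358,243),(320,250)]}[n]
    print([hsv[v,u].tolist() for u,v in pts])
    for b in blobs(c,14,(3,120,120),(12,255,255),40): print(np.round(b[0]),np.round(b[1]),np.round(b[2]),round(b[3]))
    cv2.imwrite(f"pics/top_{n}.png",topview(c,14,300,950,-450,450,.85)[:,:,::-1])
a=np.vstack([cv2.imread(f"pics/top_{n}.png") for n in("scene","side")]); print(a.shape)
E
```

```text
scene ['vertical_fov', 'cx', 'cy', 'world_from_camera', 'f', 'T']
[[11, 138, 218], [11, 139, 214], [11, 139, 218], [22, 88, 236], [30, 2, 218], [111, 195, 214], [17, 112, 211]]
[457. 269.] [887. 161.] [80. 80.] 16
[333. 234.] [639.   1.] [78. 50.] 2
[367. 219.] [629. 117.] [78. 50.] -9
[337. 193.] [476. 127.] [79. 49.] 3
side ['vertical_fov', 'cx', 'cy', 'world_from_camera', 'f', 'T']
[[12, 155, 212], [11, 155, 215], [12, 158, 214], [20, 105, 235], [33, 11, 218], [114, 174, 202], [17, 126, 202]]
[339. 205.] [637.   2.] [75. 47.] 1
[270. 200.] [473. 129.] [75. 48.] 7
[420. 186.] [912. -57.] [50. 32.] 47
[315. 185.] [625. 120.] [76. 45.] -8
[372. 156.] [886. 146.] [88. 52.] 52
(1104, 765, 3)
```

View pics/top_side.png

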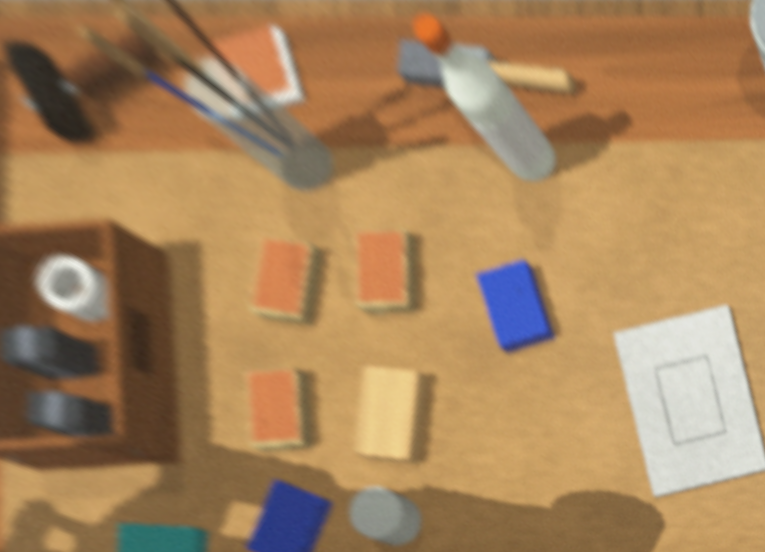

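Call:
arm_command(targets=[[-164,-134,-12,0,1],[-164,-134,-12,0,1],[-164,-134,-12,0,1],[-164,-134,-12,0,1],[-164,-134,-12,0,1]])

```text
t: 0.75
eef_pos: [317.4, 407.1, 227.0]
tcp_rot: [-3.141, 0.0, 2.805]
ft_force: [-0.3, -0.6, 0.7]
opening: 1.002
grip_force: 0.0
```

Call:
arm_command(targets=[[-164,-134,-12,0,1],[-164,-134,-12,0,1],[-164,-134,-12,0,1],[-164,-134,-12,0,1],[-164,-134,-12,0,1]])

```text
t: 1.25
eef_pos: [428.8, 227.1, 238.9]
tcp_rot: [3.141, 0.001, 2.805]
ft_force: [0.1, 0.6, -0.3]
opening: 1.001
grip_force: 0.0
```

Call:
arm_command(targets=[[-164,-134,-12,0,1],[-164,-134,-12,0,1],[-164,-134,-12,0,1],[-164,-134,-12,0,1],[-164,-134,-12,0,1]])

```text
t: 1.75
eef_pos: [540.0, 46.7, 250.6]
tcp_rot: [3.142, 0.001, 2.805]
ft_force: [-0.6, 0.5, -0.1]
opening: 1.002
grip_force: 0.0
```

Call:
arm_command(targets=[[0,0,0,40,1],[0,0,0,40,1],[0,0,0,40,1],[0,0,0,40,1],[0,0,0,40,1]])

```text
t: 2.25
eef_pos: [537.7, 50.8, 250.5]
tcp_rot: [-3.142, -0.001, 2.105]
ft_force: [-0.0, -0.1, -0.1]
opening: 0.998
grip_force: 0.0
```

Call:
arm_command(targets=[[0,0,0,40,1],[0,0,0,40,1],[0,0,0,40,1],[0,0,0,40,1],[0,0,0,40,1]])

```text
t: 2.75
eef_pos: [537.6, 50.8, 250.5]
tcp_rot: [-3.141, -0.0, 1.407]
ft_force: [0.1, 0.1, 0.2]
opening: 1.0
grip_force: 0.0
```

Call:
arm_command(targets=[[0,0,0,40,1],[0,0,0,40,1],[0,0,0,40,1],[0,0,0,40,1],[0,0,0,40,1]])

```text
t: 3.25
eef_pos: [537.6, 50.8, 250.5]
tcp_rot: [-3.141, 0.0, 0.708]
ft_force: [1.0, -0.4, 0.8]
opening: 1.003
grip_force: 0.0
```

Call:
arm_command(targets=[[0,0,0,40,1],[0,0,0,40,1],[0,0,0,40,1],[0,0,0,40,1],[0,0,0,40,1]])

```text
t: 3.75
eef_pos: [537.6, 50.8, 250.5]
tcp_rot: [-3.141, 0.0, 0.01]
ft_force: [0.6, -0.5, -0.4]
opening: 1.0
grip_force: 0.0
```

```bash
cat >> h.py <<'E'
def go(x,y,z,yaw):
    "shift/turn in tool axes from the present pose to a tool-down pose (yaw deg, mod 180)"
    s=env.state(); r=R.from_euler("xyz",s["tcp_rot"]).as_matrix(); p=s["eef_pos"]
    d=r.T@(np.array([x,y,z])-p); y0=np.degrees(np.arctan2(r[1,0],r[0,0]))
    t=-((yaw-y0+90)%180-90)
    return [round(v,1) for v in (*d,t)]
def st():
    s=env.state(); print("t",round(s["t"],2),"p",np.round(s["eef_pos"],1),"rpy",np.round(np.degrees(s["tcp_rot"]),1),"j",np.round(np.degrees(s["joints"])),"F",np.round(s["ft_force"],1),"op",round(s["opening"],3),"g",round(s["grip_force"],1))
E
python3 - <<'E'
from h import *
st(); c=cam("wrist"); save(c,"w1")
for z,b in [(14,b) for b in blobs(c,14,(3,120,120),(13,255,255),200)]: print(np.round(b[0]),np.round(b[1],1),np.round(b[2]),round(b[3],1))
E
```

```text
t 3.75 p [537.6  50.8 250.5] rpy [-180.     0.     0.6] j [-2. 19. 99.  0. 62. 88.] F [ 0.6 -0.5 -0.4] op 1.0 g 0.0
[261. 217.] [472.6 128.1] [81. 52.] 3.1
[ 18. 196.] [505.2 471.8] [168.  19.] 3.2
[105. 162.] [541.5 349.3] [212. 131.] 3.4
[44. 81.] [655.3 401.6] [114.   9.] -86.6
[264. 101.] [625.5 120. ] [81. 53.] -8.8
[341. 103.] [633.7  17.3] [77. 21.] 0.6
[365.  97.] [636.2  -9.5] [82. 28.] 1.4
```

View pics/w1.png

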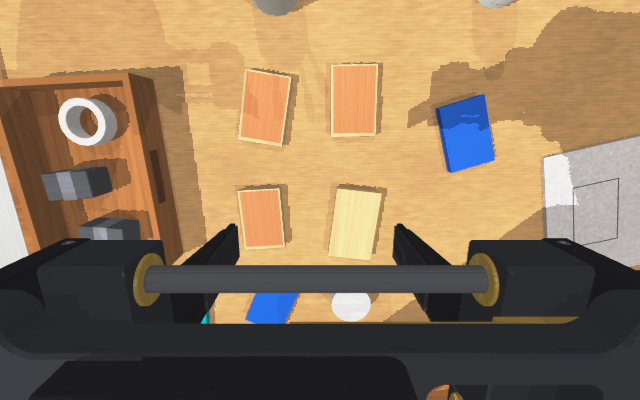

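Three panels near (261,217), (264,101), (355,100); the cover at (356,222); the pressing board is cut off at right (outline about 575–620, 180–245). Looking over the board next.

Call:
arm_command(targets=[[-44,206,30,0,1],[-44,206,30,0,1],[-44,206,30,0,1],[-44,206,30,0,1],[-44,206,30,0,1]])

```text
t: 4.3
eef_pos: [496.2, -159.7, 219.9]
tcp_rot: [-3.141, 0.001, 0.015]
ft_force: [0.9, 0.1, 0.2]
opening: 0.997
grip_force: 0.0
```

Call:
arm_command(targets=[[-44,206,30,0,1],[-44,206,30,0,1],[-44,206,30,0,1],[-44,206,30,0,1],[-44,206,30,0,1]])

```text
t: 4.8
eef_pos: [455.7, -366.6, 189.6]
tcp_rot: [-3.141, 0.0, 0.015]
ft_force: [0.7, 0.0, 0.7]
opening: 0.999
grip_force: 0.0
```

Run:
```python
from h import *
st(); c=cam("wrist"); save(c,"w2")
```

```text
t 4.8 p [ 455.7 -366.6  189.6] rpy [-180.     0.     0.8] j [-45.  26.  97.  -0.  57.  44.] F [0.7 0.  0.7] op 0.999 g 0.0
```

View pics/w2.png

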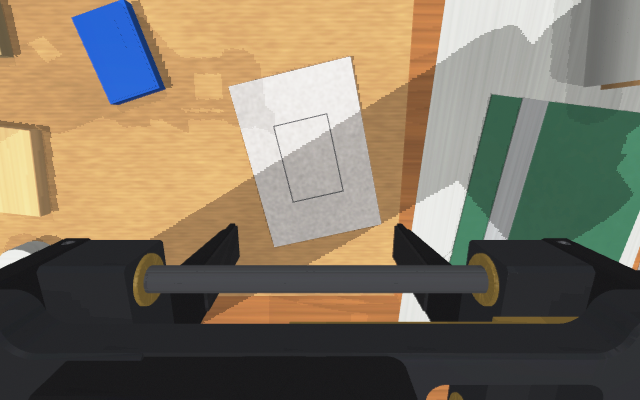

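The board's outline corners are at about (274,126), (327,114), (343,191), (294,202). I fit it by code.

Run:
```python
from h import *
c=cam("wrist"); g=cv2.cvtColor(c["frame"],cv2.COLOR_RGB2GRAY)
bh=cv2.morphologyEx(g,cv2.MORPH_BLACKHAT,np.ones((7,7)))
roi=np.zeros_like(g); cv2.fillPoly(roi,[np.array([(262,118),(334,103),(355,196),(286,213)])],255)
m=((bh>35)&(roi>0)).astype(np.uint8)
n,l,s,_=cv2.connectedComponentsWithStats(m,connectivity=8)
k=1+np.argmax(s[1:,4]); v,u=np.where(l==k); P=toplane(c,np.c_[u,v],6)
print("line",s[k],*rect(P[:,:2]))
P=toplane(c,[(229,87),(351,57),(380,224),(275,246)],6); print("board",np.round(P[:,:2].mean(0),1),np.round(np.linalg.norm(np.roll(P,1,0)-P,axis=1),1))
s2=cam("side"); 
print("grip C", go(636,1,80,1))
for b in blobs(s2,14,(3,120,120),(13,255,255),60): print(np.round(b[1],1),np.round(b[2]),round(b[3],1))
```

```text
line [273 113  71  90 388] [ 483.13723755 -357.81546021] (94.52052307128906, 64.57929992675781) 13.813396453857422
board [ 483.  -358.2] [196.9 138.9 197.2 136.3]
grip C [np.float64(185.3), np.float64(-360.9), np.float64(110.6), np.float64(-0.1)]
[ -20.8 -230.8] [61. 22.] -72.7
[ -20.2 -180.9] [53. 37.] 88.4
[ 852.1 -689.7] [31. 25.] 79.3
[  50.5 -228.4] [129.  88.] 40.3
[  41.2 -157.3] [94. 54.] 25.0
[ 145.7 -194.4] [41. 19.] -83.7
[ 101.  -161.7] [37. 22.] -85.0
[ 870.6 -588.2] [52. 27.] 7.9
[ 115.8 -166.4] [184.  97.] 65.1
[ 214.4 -104.8] [88. 40.] 75.7
[195.9 -18.5] [202. 137.] -87.4
[635.7   1.2] [73. 49.] 1.0
[475.9 129. ] [70. 49.] 4.3
[  83.6 1345.5] [84. 67.] 0.1
[-107.  1470.4] [113.  78.] 0.1
[ 326.9 1469.7] [117.  72.] -2.3
[ 106.7 1606.2] [132.  86.] -1.6
[  85.1 2387.3] [171.  94.] 87.8
```

Call:
arm_command(targets=[[70,-183,20,0,1],[70,-183,20,0,1],[70,-183,20,0,1],[70,-183,20,0,1],[70,-183,20,0,1]])

```text
t: 5.45
eef_pos: [524.4, -172.7, 170.7]
tcp_rot: [-3.14, 0.0, 0.023]
ft_force: [-1.0, -0.6, -0.5]
opening: 0.997
grip_force: 0.0
```

Call:
arm_command(targets=[[70,-183,20,0,1],[70,-183,20,0,1],[70,-183,20,0,1],[70,-183,20,0,1],[70,-183,20,0,1]])

```text
t: 5.95
eef_pos: [591.0, 10.6, 150.5]
tcp_rot: [-3.141, -0.0, 0.022]
ft_force: [-0.1, -0.4, -0.2]
opening: 1.0
grip_force: 0.0
```

```bash
cat >> h.py <<'E'
def panels(c,z=14,amin=300):
    "top copper faces: rects about 81x52 in plane z, small shadow splits joined"
    hsv=cv2.cvtColor(c["frame"],cv2.COLOR_RGB2HSV); m=cv2.inRange(hsv,np.array((4,118,60)),np.array((13,185,255)))
    m=cv2.morphologyEx(cv2.morphologyEx(m,cv2.MORPH_OPEN,np.ones((3,3))),cv2.MORPH_CLOSE,np.ones((7,7)))
    for k in cv2.findContours(m,cv2.RETR_EXTERNAL,cv2.CHAIN_APPROX_NONE)[0]:
        if cv2.contourArea(k)<amin: continue
        p,s,a=rect(toplane(c,k[:,0],z)[:,:2])
        if 60<s[0]<100 and 35<s[1]<70: print("panel px",np.round(k[:,0].mean(0)),"at",np.round(p,1),"size",np.round(s),"ang",round(a,1))
E
python3 - <<'E'
from h import *
st(); c=cam("wrist"); save(c,"w3"); panels(c); print(go(636,1,60,1))
E
```

```text
t 5.95 p [591.   10.6 150.5] rpy [-180.    -0.     1.3] j [-5. 29. 98.  0. 52. 83.] F [-0.1 -0.4 -0.2] op 1.0 g 0.0
panel px [210. 153.] at [625.6 119.7] size [82. 54.] ang -8.9
panel px [325. 146.] at [636.    2.6] size [82. 53.] ang 1.3
[np.float64(45.5), np.float64(8.3), np.float64(90.7), np.float64(0.2)]
```

View pics/w3.png

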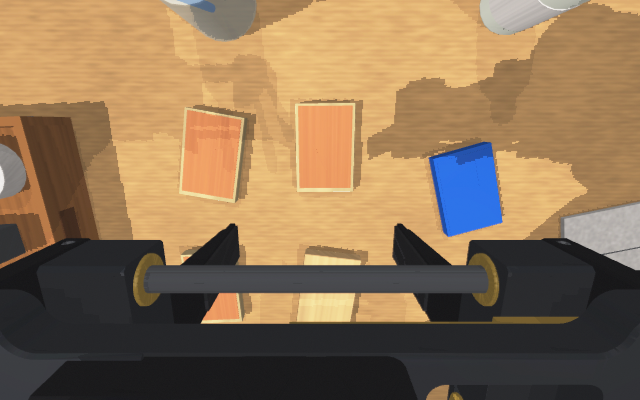

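C is at (325,146) px and B at (210,153), both confirmed to be leafed panels with the right sizes; no brush leans towards the robot. I grip C.

Call:
arm_command(targets=[[45,7,10,0,1],[45,7,55,0,1],[45,7,95,0,1],[45,7,130,0,1],[45,7,130,0,1]])

```text
t: 6.5
eef_pos: [632.9, -2.0, 17.1]
tcp_rot: [-3.141, 0.007, 0.015]
ft_force: [-1.3, 0.6, 0.2]
opening: 0.999
grip_force: 0.0
```

Run:
```python
from h import *
st(); print(go(636,2.6,3,1.3))
```

```text
t 6.5 p [632.9  -2.   17.1] rpy [-179.9    0.4    0.9] j [-6. 43. 97.  0. 41. 83.] F [-1.3  0.6  0.2] op 0.999 g 0.0
[np.float64(3.2), np.float64(-4.5), np.float64(14.1), np.float64(-0.4)]
```

Call:
arm_command(targets=[[0,0,0,0,1],[0,0,0,0,1]])

```text
t: 6.7
eef_pos: [636.6, -2.2, 23.0]
tcp_rot: [3.141, -0.003, 0.015]
ft_force: [-0.1, 0.1, -0.2]
opening: 1.001
grip_force: 0.0
```

Run:
```python
from h import *
st(); print(go(636,2.6,3,1.3))
```

```text
t 6.7 p [636.6  -2.2  23. ] rpy [180.   -0.2   0.9] j [-6. 42. 97.  0. 41. 83.] F [-0.1  0.1 -0.2] op 1.001 g 0.0
[np.float64(-0.6), np.float64(-4.8), np.float64(20.0), np.float64(-0.4)]
```

Call:
arm_command(targets=[[-0.5,-5,8,0,1],[-0.5,-5,20,0,1],[-0.5,-5,20,0,1],[-0.5,-5,20,0,0.5],[-0.5,-5,20,0,0.3]])

```text
t: 7.2
eef_pos: [635.0, 3.1, 0.4]
tcp_rot: [-3.141, 0.0, 0.015]
ft_force: [0.2, -0.3, 0.5]
opening: 0.891
grip_force: 0.1
```

Call:
arm_command(targets=[[0,0,0,0,0.3],[0,0,0,0,0.3],[0,0,0,0,0.3],[0,0,0,0,0.3],[0,0,0,0,0.3]])

```text
t: 7.7
eef_pos: [635.1, 3.0, 0.6]
tcp_rot: [-3.141, 0.0, 0.015]
ft_force: [0.5, 0.7, -0.7]
opening: 0.63
grip_force: 30.0
```

Run:
```python
from h import *
st()
```

```text
t 7.7 p [6.351e+02 3.000e+00 6.000e-01] rpy [-180.     0.     0.9] j [-6. 44. 97.  0. 39. 83.] F [ 0.5  0.7 -0.7] op 0.63 g 30.0
```

Call:
arm_command(targets=[[0,0,-30,0,0.3],[0,0,-70,0,0.3],[0,0,-80,0,0.3],[0,0,-80,0,0.3]])

```text
t: 8.1
eef_pos: [635.8, 3.0, 82.3]
tcp_rot: [3.141, -0.003, 0.015]
ft_force: [-0.2, -0.6, -0.7]
opening: 0.629
grip_force: 30.0
```

Call:
arm_command(targets=[[-79,179,0,0,0.3],[-79,179,0,0,0.3],[-79,179,0,0,0.3],[-79,179,0,0,0.3],[-79,179,0,0,0.3]])

```text
t: 8.6
eef_pos: [556.4, -181.2, 79.0]
tcp_rot: [-3.141, 0.002, 0.01]
ft_force: [0.5, 0.1, -0.5]
opening: 0.629
grip_force: 30.0
```

Call:
arm_command(targets=[[-79,179,0,-13,0.3],[-79,179,0,-13,0.3],[-79,179,0,-13,0.3],[-79,179,0,-13,0.3],[-79,179,0,-13,0.3]])

```text
t: 9.1
eef_pos: [480.5, -361.4, 79.1]
tcp_rot: [-3.141, 0.001, 0.238]
ft_force: [0.5, 0.7, -0.8]
opening: 0.629
grip_force: 30.0
```

Call:
arm_command(targets=[[0,0,0,0,0.3],[0,0,0,0,0.3],[0,0,0,0,0.3]])

```text
t: 9.4
eef_pos: [483.2, -355.9, 80.2]
tcp_rot: [-3.141, 0.0, 0.244]
ft_force: [0.5, 0.5, -0.1]
opening: 0.628
grip_force: 30.0
```

Run:
```python
from h import *
st(); print(go(482.2,-358,7.5,13.8)); c=cam("wrist"); save(c,"w4"); c=cam("side"); panels(c,14,60)
```

```text
t 9.4 p [ 483.2 -355.9   80.2] rpy [-180.    0.   14.] j [-43.  35. 100.   0.  45.  33.] F [ 0.5  0.5 -0.1] op 0.628 g 30.0
[np.float64(-1.4), np.float64(1.8), np.float64(72.7), np.float64(0.2)]
panel px [376. 294.] at [ 523.6 -316. ] size [72. 59.] ang 13.7
panel px [271. 200.] at [473.  128.9] size [75. 50.] ang 2.4
panel px [314. 187.] at [618.9 113.3] size [70. 41.] ang -31.5
```

Call:
arm_command(targets=[[-1.5,2,35,0,0.3],[-1.5,2,62,0,0.3],[-1.5,2,72.5,0,0.3],[-1.5,2,72.5,0,0.3],[-1.5,2,72.5,0,0.3]])

```text
t: 10.0
eef_pos: [482.1, -359.4, 8.5]
tcp_rot: [3.141, -0.0, 0.243]
ft_force: [-0.4, 0.7, -1.2]
opening: 0.629
grip_force: 30.0
```

Run:
```python
from h import *
st(); print(go(482.2,-358,7,13.8))
```

```text
t 10.0 p [ 482.1 -359.4    8.5] rpy [180.   -0.   13.9] j [-43.  41. 102.   0.  36.  33.] F [-0.4  0.7 -1.2] op 0.629 g 30.0
[np.float64(0.4), np.float64(-1.3), np.float64(1.5), np.float64(0.1)]
```

Call:
arm_command(targets=[[0,-1,1,0,0.3],[0,-1,1,0,0.3],[0,-1,1,0,0.9],[0,-1,1,0,0.9],[0,-1,1,0,0.9]])

```text
t: 10.5
eef_pos: [481.4, -358.8, 7.2]
tcp_rot: [3.141, -0.0, 0.242]
ft_force: [-0.2, 0.6, -0.6]
opening: 0.825
grip_force: 0.0
```

Call:
arm_command(targets=[[0,0,0,0,0.9],[0,0,-40,0,0.9],[0,0,-90,0,0.9],[0,0,-140,0,1],[0,0,-140,0,1]])

```text
t: 11.0
eef_pos: [483.3, -360.4, 153.5]
tcp_rot: [3.133, -0.006, 0.242]
ft_force: [-0.0, -0.4, 0.8]
opening: 0.983
grip_force: 0.0
```

Call:
arm_command(targets=[[-40,0,0,0,1],[-40,0,0,0,1],[-40,0,0,0,1],[-40,0,0,0,1]])

```text
t: 11.4
eef_pos: [443.0, -368.3, 146.7]
tcp_rot: [-3.141, -0.0, 0.242]
ft_force: [0.8, 0.3, -0.7]
opening: 0.999
grip_force: 0.0
```

Run:
```python
from h import *
st(); c=cam("wrist"); save(c,"w5"); panels(c,20); 
c=cam("side"); save(c,"s5"); panels(c,14,60); c=cam("scene"); save(c,"sc5"); panels(c,14,60); print(go(600,120,150,-9))
```

```text
t 11.4 p [ 443.  -368.3  146.7] rpy [-180.    -0.    13.9] j [-46.  29. 101.   0.  51.  30.] F [ 0.8  0.3 -0.7] op 0.999 g 0.0
panel px [315. 151.] at [ 482.4 -358. ] size [82. 54.] ang 14.1
panel px [375. 313.] at [ 486.5 -355.9] size [81. 52.] ang 14.5
panel px [271. 200.] at [473.3 128.8] size [75. 50.] ang 3.7
panel px [234. 176.] at [423.4 289.3] size [80. 55.] ang 66.4
panel px [218. 160.] at [424.4 404.3] size [92. 41.] ang 77.8
panel px [277. 137.] at [665.9 437.9] size [99. 36.] ang 72.6
panel px [169. 246.] at [ 477.1 -356.7] size [80. 51.] ang 13.8
panel px [368. 219.] at [627.6 117.5] size [80. 50.] ang -9.1
panel px [338. 193.] at [476.9 128. ] size [80. 52.] ang 4.2
[np.float64(269.6), np.float64(-436.0), np.float64(-3.1), np.float64(22.9)]
```

Call:
arm_command(targets=[[90,-145,0,0,1],[90,-145,0,0,1],[90,-145,0,0,1],[90,-145,0,0,1],[90,-145,0,0,1]])

```text
t: 12.05
eef_pos: [496.1, -203.2, 147.1]
tcp_rot: [-3.141, -0.0, 0.246]
ft_force: [-0.5, -0.0, 0.3]
opening: 0.995
grip_force: 0.0
```

Call:
arm_command(targets=[[90,-145,0,0,1],[90,-145,0,0,1],[90,-145,0,0,1],[90,-145,0,0,1],[90,-145,0,0,1]])

```text
t: 12.55
eef_pos: [548.6, -41.9, 146.9]
tcp_rot: [-3.141, -0.0, 0.245]
ft_force: [-0.2, -0.9, -0.6]
opening: 1.0
grip_force: 0.0
```

Call:
arm_command(targets=[[80,-145,0,23,1],[80,-145,0,23,1],[80,-145,0,23,1],[80,-145,0,23,1],[80,-145,0,23,1]])

```text
t: 13.05
eef_pos: [591.4, 117.5, 146.8]
tcp_rot: [-3.141, -0.0, -0.157]
ft_force: [-0.2, -0.4, 0.6]
opening: 1.002
grip_force: 0.0
```

Call:
arm_command(targets=[[0,0,0,0,1],[0,0,0,0,1]])

```text
t: 13.25
eef_pos: [590.6, 114.5, 147.0]
tcp_rot: [3.141, 0.0, -0.161]
ft_force: [-0.5, 0.1, -0.6]
opening: 1.002
grip_force: 0.0
```

Run:
```python
from h import *
st(); c=cam("wrist"); save(c,"w6"); panels(c); print(go(625.5,119.8,22,-8.9))
```

```text
t 13.25 p [590.6 114.5 147. ] rpy [180.    0.   -9.2] j [  5.  30.  97.  -0.  53. 104.] F [-0.5  0.1 -0.6] op 1.002 g 0.0
panel px [323. 306.] at [452.7 127.9] size [61. 37.] ang 80.8
panel px [305. 157.] at [625.4 120. ] size [81. 53.] ang -9.2
[np.float64(33.6), np.float64(-10.7), np.float64(125.1), np.float64(-0.3)]
```

Call:
arm_command(targets=[[33.5,-11,10,0,1],[33.5,-11,50,0,1],[33.5,-11,90,0,1],[33.5,-11,122,0,1],[33.5,-11,122,0,1]])

```text
t: 13.8
eef_pos: [623.4, 120.3, 21.4]
tcp_rot: [3.14, 0.007, -0.161]
ft_force: [-1.1, 0.6, -0.0]
opening: 0.999
grip_force: 0.0
```

Call:
arm_command(targets=[[0,0,0,0,1],[0,0,0,0,1],[0,0,0,0,1]])

```text
t: 14.1
eef_pos: [626.4, 121.8, 27.1]
tcp_rot: [-3.141, -0.003, -0.159]
ft_force: [-0.3, -0.4, -0.6]
opening: 0.997
grip_force: 0.0
```

Run:
```python
from h import *
st(); print(go(625.4,120,3,-9))
```

```text
t 14.1 p [626.4 121.8  27.1] rpy [-180.    -0.2   -9.1] j [  5.  42.  96.   0.  42. 104.] F [-0.3 -0.4 -0.6] op 0.997 g 0.0
[np.float64(-0.8), np.float64(1.9), np.float64(24.1), np.float64(-0.1)]
```

Call:
arm_command(targets=[[-0.5,2,12,0,1],[-0.5,2,22,0,1],[-0.5,2,22,0,1],[-0.5,2,22,0,0.5],[-0.5,2,22,0,0.3]])

```text
t: 14.6
eef_pos: [624.7, 120.1, 3.1]
tcp_rot: [-3.141, -0.0, -0.159]
ft_force: [-0.8, 0.5, 0.5]
opening: 0.881
grip_force: 0.0
```

Call:
arm_command(targets=[[0,0,0,0,0.3],[0,0,0,0,0.3],[0,0,0,0,0.3],[0,0,0,0,0.3],[0,0,0,0,0.3]])

```text
t: 15.1
eef_pos: [624.7, 120.0, 3.3]
tcp_rot: [-3.141, -0.0, -0.159]
ft_force: [-0.3, -0.1, 2.1]
opening: 0.628
grip_force: 30.0
```

Call:
arm_command(targets=[[0,0,-30,0,0.3],[0,0,-70,0,0.3],[0,0,-90,0,0.3],[0,0,-90,0,0.3]])

```text
t: 15.5
eef_pos: [625.9, 120.2, 96.1]
tcp_rot: [-3.14, -0.005, -0.159]
ft_force: [0.3, -0.4, -0.9]
opening: 0.628
grip_force: 30.0
```

Run:
```python
from h import *
st(); print(go(482.5,-358,93,13.8))
```

```text
t 15.5 p [625.9 120.2  96.1] rpy [-179.9   -0.3   -9.1] j [  5.  36.  94.   0.  49. 104.] F [ 0.3 -0.4 -0.9] op 0.628 g 30.0
[np.float64(-65.9), np.float64(494.9), np.float64(2.1), np.float64(-22.9)]
```

Call:
arm_command(targets=[[-22,165,0,0,0.3],[-22,165,0,0,0.3],[-22,165,0,0,0.3],[-22,165,0,0,0.3],[-22,165,0,0,0.3]])

```text
t: 16.0
eef_pos: [575.9, -41.4, 92.2]
tcp_rot: [-3.142, 0.002, -0.162]
ft_force: [0.5, 0.7, -0.3]
opening: 0.627
grip_force: 30.0
```

Call:
arm_command(targets=[[-22,165,0,0,0.3],[-22,165,0,0,0.3],[-22,165,0,0,0.3],[-22,165,0,0,0.3],[-22,165,0,0,0.3]])

```text
t: 16.5
eef_pos: [528.8, -199.7, 92.5]
tcp_rot: [-3.141, 0.0, -0.161]
ft_force: [0.2, 0.5, -0.4]
opening: 0.625
grip_force: 30.0
```

Call:
arm_command(targets=[[-22,165,0,-23,0.3],[-22,165,0,-23,0.3],[-22,165,0,-23,0.3],[-22,165,0,-23,0.3],[-22,165,0,-23,0.3]])

```text
t: 17.0
eef_pos: [481.4, -359.1, 92.5]
tcp_rot: [-3.142, -0.0, 0.241]
ft_force: [0.0, 0.6, -0.5]
opening: 0.628
grip_force: 30.0
```

Call:
arm_command(targets=[[0,0,0,0,0.3],[0,0,0,0,0.3],[0,0,0,0,0.3]])

```text
t: 17.3
eef_pos: [481.8, -356.6, 93.1]
tcp_rot: [-3.141, 0.0, 0.244]
ft_force: [0.4, -0.7, -0.5]
opening: 0.633
grip_force: 30.0
```

Run:
```python
from h import *
st(); print(go(482.4,-358,24,13.8))
```

```text
t 17.3 p [ 481.8 -356.6   93.1] rpy [-180.    0.   14.] j [-43.  34. 100.   0.  46.  33.] F [ 0.4 -0.7 -0.5] op 0.633 g 30.0
[np.float64(0.2), np.float64(1.5), np.float64(69.1), np.float64(0.2)]
```

Call:
arm_command(targets=[[0.2,1.5,35,0,0.3],[0.2,1.5,58,0,0.3],[0.2,1.5,69,0,0.3],[0.2,1.5,69,0,0.3],[0.2,1.5,69,0,0.3]])

```text
t: 17.8
eef_pos: [482.0, -359.3, 24.4]
tcp_rot: [3.141, -0.0, 0.243]
ft_force: [0.2, 0.8, -0.9]
opening: 0.625
grip_force: 30.0
```

Call:
arm_command(targets=[[0,0,0,0,0.3],[0,-0.5,0.5,0,0.3]])

```text
t: 18.0
eef_pos: [481.7, -359.3, 24.2]
tcp_rot: [3.141, -0.001, 0.242]
ft_force: [0.4, 0.2, -0.0]
opening: 0.622
grip_force: 30.0
```

Call:
arm_command(targets=[[0.3,-1,0.7,0,0.3],[0.3,-1,0.7,0,0.3],[0.3,-1,0.7,0,0.9],[0.3,-1,0.7,0,0.9],[0.3,-1,0.7,0,0.9]])

```text
t: 18.5
eef_pos: [481.5, -358.2, 22.9]
tcp_rot: [3.142, -0.0, 0.242]
ft_force: [0.3, 0.5, -0.3]
opening: 0.825
grip_force: 0.0
```

Call:
arm_command(targets=[[0,0,0,0,0.9],[0,0,-40,0,0.9],[0,0,-90,0,0.9],[0,0,-130,0,1],[0,0,-130,0,1]])

```text
t: 19.0
eef_pos: [483.1, -359.6, 158.3]
tcp_rot: [3.134, -0.005, 0.242]
ft_force: [0.6, -0.3, -0.3]
opening: 0.984
grip_force: 0.0
```

Call:
arm_command(targets=[[-40,0,0,0,1],[-40,0,0,0,1],[-40,0,0,0,1],[-40,0,0,0,1]])

```text
t: 19.4
eef_pos: [443.1, -367.7, 152.5]
tcp_rot: [-3.141, -0.0, 0.242]
ft_force: [0.2, -0.1, -0.6]
opening: 0.999
grip_force: 0.0
```

Run:
```python
from h import *
st(); c=cam("wrist"); save(c,"w7"); panels(c,34); 
c=cam("side"); panels(c,14,60); print(go(440,128.5,150,3))
```

```text
t 19.4 p [ 443.1 -367.7  152.5] rpy [-180.    -0.    13.9] j [-46.  28. 100.   0.  52.  30.] F [ 0.2 -0.1 -0.6] op 0.999 g 0.0
panel px [315. 152.] at [ 482.4 -357.7] size [81. 54.] ang 13.9
panel px [376. 310.] at [ 492.8 -349. ] size [80. 53.] ang 12.2
panel px [271. 200.] at [473.4 128.2] size [75. 48.] ang 3.7
[np.float64(116.1), np.float64(-482.3), np.float64(2.6), np.float64(10.9)]
```

Call:
arm_command(targets=[[39,-161,0,0,1],[39,-161,0,0,1],[39,-161,0,0,1],[39,-161,0,0,1],[39,-161,0,0,1]])

```text
t: 20.0
eef_pos: [442.4, -200.2, 153.1]
tcp_rot: [-3.142, -0.0, 0.245]
ft_force: [0.1, -1.0, 0.1]
opening: 1.001
grip_force: 0.0
```

Call:
arm_command(targets=[[39,-161,0,0,1],[39,-161,0,0,1],[39,-161,0,0,1],[39,-161,0,0,1],[39,-161,0,0,1]])

```text
t: 20.5
eef_pos: [442.0, -35.6, 153.0]
tcp_rot: [3.141, -0.001, 0.245]
ft_force: [0.2, -0.1, 0.7]
opening: 1.003
grip_force: 0.0
```

Call:
arm_command(targets=[[38,-160,2,11,1],[38,-160,2,11,1],[38,-160,2,11,1],[38,-160,2,11,1],[38,-160,2,11,1]])

```text
t: 21.0
eef_pos: [440.9, 129.0, 150.8]
tcp_rot: [-3.141, -0.001, 0.052]
ft_force: [0.5, -0.7, -0.9]
opening: 1.002
grip_force: 0.0
```

Call:
arm_command(targets=[[0,0,0,0,1],[0,0,0,0,1]])

```text
t: 21.2
eef_pos: [440.3, 126.6, 150.8]
tcp_rot: [3.141, 0.0, 0.049]
ft_force: [0.6, 0.2, 0.1]
opening: 0.999
grip_force: 0.0
```

Run:
```python
from h import *
st(); c=cam("wrist"); save(c,"w8"); panels(c); print(go(473,128.3,25,3.2))
```

```text
t 21.2 p [440.3 126.6 150.8] rpy [180.    0.    2.8] j [  8.  20. 116.  -0.  44.  95.] F [0.6 0.2 0.1] op 0.999 g 0.0
panel px [308. 171.] at [471.7 130.3] size [80. 49.] ang 5.1
[np.float64(32.8), np.float64(-0.1), np.float64(125.9), np.float64(-0.4)]
```

View pics/w8.png

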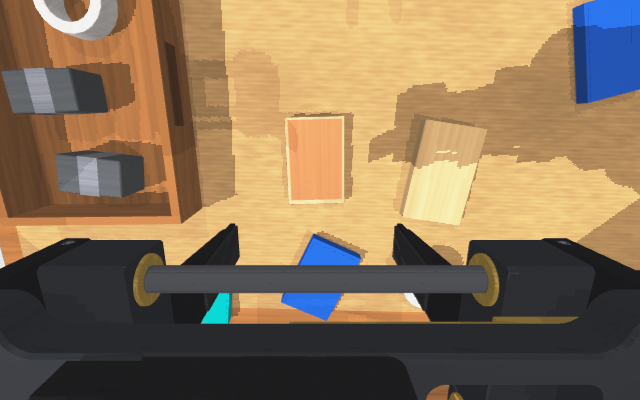

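Panel A has corners at about (286,118), (343,116), (344,203), (290,204); its colour blob lost a shaded corner. The cover is at (444,172), and the weights in the crate at (55,90) and (100,174) with open room round them.

Run:
```python
from h import *
c=cam("wrist"); P=toplane(c,[(286,118),(344,116),(345,203),(291,204)],14); print(np.round(P,1),rect(P[:,:2])); 
P=toplane(c,[(427,116),(487,130),(460,225),(402,214)],16);print(np.round(P.mean(0),1),rect(P[:,:2]))
print(go(472.5,128.5,25,3))
```

```text
[[512.9 159.8  14. ]
 [517.6 102.3  14. ]
 [428.3  94.7  14. ]
 [424.4 152.4  14. ]] (array([470.60470581, 127.23568726]), (89.7857666015625, 57.806339263916016), 4.768745422363281)
[465.6  -4.7  16. ] (array([465.84933472,  -5.3740921 ]), (104.34046173095703, 64.96505737304688), -6.87945556640625)
[np.float64(32.4), np.float64(-0.2), np.float64(125.9), np.float64(-0.2)]
```

Call:
arm_command(targets=[[32,0,10,-1.3,1],[32,0,50,-1.3,1],[32,0,90,-1.3,1],[32,0,122,-1.3,1],[32,0,122,-1.3,1]])

```text
t: 21.8
eef_pos: [470.2, 128.5, 26.0]
tcp_rot: [3.141, 0.006, 0.071]
ft_force: [-0.0, 0.1, 0.3]
opening: 1.0
grip_force: 0.0
```

Call:
arm_command(targets=[[0,0,0,0,1],[0,0,0,0,1],[0,0,0,0,1]])

```text
t: 22.1
eef_pos: [472.4, 129.6, 30.5]
tcp_rot: [-3.141, -0.003, 0.073]
ft_force: [-0.1, -0.4, 0.2]
opening: 1.0
grip_force: 0.0
```

Run:
```python
from h import *
st(); print(go(471.8,128.3,3,4))
```

```text
t 22.1 p [472.4 129.6  30.5] rpy [-180.    -0.2    4.2] j [  8.  34. 118.   0.  28.  93.] F [-0.1 -0.4  0.2] op 1.0 g 0.0
[np.float64(-0.8), np.float64(1.3), np.float64(27.5), np.float64(0.2)]
```

Call:
arm_command(targets=[[-0.5,1,14,0,1],[-0.5,1,26,0,1],[-0.5,1,26,0,1],[-0.5,1,26,0,0.5],[-0.5,1,26,0,0.3]])

```text
t: 22.6
eef_pos: [471.4, 128.7, 3.4]
tcp_rot: [-3.141, -0.001, 0.073]
ft_force: [-0.0, -0.3, 0.1]
opening: 0.885
grip_force: 0.0
```

Call:
arm_command(targets=[[0,0,0,0,0.3],[0,0,0,0,0.3],[0,0,0,0,0.3],[0,0,0,0,0.3],[0,0,0,0,0.3]])

```text
t: 23.1
eef_pos: [471.3, 128.6, 3.1]
tcp_rot: [-3.142, -0.0, 0.073]
ft_force: [-0.4, -0.3, 3.5]
opening: 0.628
grip_force: 30.0
```

Call:
arm_command(targets=[[0,0,-30,0,0.3],[0,0,-70,0,0.3],[0,0,-110,0,0.3],[0,0,-110,0,0.3]])

```text
t: 23.5
eef_pos: [473.0, 128.9, 116.9]
tcp_rot: [-3.141, -0.007, 0.073]
ft_force: [0.1, 0.1, -1.3]
opening: 0.629
grip_force: 30.0
```

Run:
```python
from h import *
st(); print(go(482.5,-358,113,13.8))
```

```text
t 23.5 p [473.  128.9 116.9] rpy [-180.    -0.4    4.2] j [  8.  25. 114.   0.  40.  93.] F [ 0.1  0.1 -1.3] op 0.629 g 30.0
[np.float64(-26.1), np.float64(486.3), np.float64(3.5), np.float64(-9.6)]
```

Call:
arm_command(targets=[[-9,162,0,0,0.3],[-9,162,0,0,0.3],[-9,162,0,0,0.3],[-9,162,0,0,0.3],[-9,162,0,0,0.3]])

```text
t: 24.0
eef_pos: [473.7, -35.1, 112.2]
tcp_rot: [-3.141, 0.001, 0.07]
ft_force: [-0.1, 1.2, -0.6]
opening: 0.628
grip_force: 30.0
```

Call:
arm_command(targets=[[-9,162,0,0,0.3],[-9,162,0,0,0.3],[-9,162,0,0,0.3],[-9,162,0,0,0.3],[-9,162,0,0,0.3]])

```text
t: 24.5
eef_pos: [476.9, -196.0, 112.2]
tcp_rot: [-3.141, 0.001, 0.071]
ft_force: [0.4, -0.1, -0.9]
opening: 0.627
grip_force: 30.0
```

Call:
arm_command(targets=[[-9,162,0,-9.6,0.3],[-9,162,0,-9.6,0.3],[-9,162,0,-9.6,0.3],[-9,162,0,-9.6,0.3],[-9,162,0,-9.6,0.3]])

```text
t: 25.0
eef_pos: [480.0, -357.5, 112.2]
tcp_rot: [-3.141, 0.0, 0.24]
ft_force: [-1.0, 0.2, -0.7]
opening: 0.628
grip_force: 30.0
```

Call:
arm_command(targets=[[0,0,0,0,0.3],[0,0,0,0,0.3],[0,0,0,0,0.3],[0,0,0,0,0.3]])

```text
t: 25.4
eef_pos: [480.0, -357.1, 113.1]
tcp_rot: [-3.141, -0.0, 0.242]
ft_force: [-0.4, 1.3, 0.2]
opening: 0.631
grip_force: 30.0
```

Run:
```python
from h import *
st(); print(go(482.8,-358,38,13.8))
```

```text
t 25.4 p [ 480.  -357.1  113.1] rpy [-180.    -0.    13.8] j [-43.  33.  99.   0.  48.  33.] F [-0.4  1.3  0.2] op 0.631 g 30.0
[np.float64(2.5), np.float64(1.6), np.float64(75.1), np.float64(0.0)]
```

Call:
arm_command(targets=[[2.5,1,35,0,0.3],[2.5,1,62,0,0.3],[2.5,1,75,0,0.3],[2.5,1,75,0,0.3],[2.5,1,75,0,0.3]])

```text
t: 25.9
eef_pos: [482.6, -358.4, 38.2]
tcp_rot: [3.141, -0.0, 0.241]
ft_force: [-0.8, -0.2, -0.9]
opening: 0.627
grip_force: 30.0
```

Call:
arm_command(targets=[[0,0,0,0,0.3],[0,0,0.3,0,0.3]])

```text
t: 26.1
eef_pos: [482.5, -358.6, 38.2]
tcp_rot: [3.141, -0.001, 0.24]
ft_force: [-0.1, -0.2, -0.8]
opening: 0.63
grip_force: 30.0
```

Call:
arm_command(targets=[[0,-0.5,0.7,0,0.3],[0,-0.5,0.7,0,0.3],[0,-0.5,0.7,0,0.9],[0,-0.5,0.7,0,0.9],[0,-0.5,0.7,0,0.9]])

```text
t: 26.6
eef_pos: [482.2, -358.0, 37.0]
tcp_rot: [3.142, -0.0, 0.24]
ft_force: [0.3, -0.0, -0.1]
opening: 0.821
grip_force: 0.0
```

Call:
arm_command(targets=[[0,0,0,0,0.9],[0,0,-40,0,0.9],[0,0,-90,0,0.9],[0,0,-115,0,1],[0,0,-115,0,1]])

```text
t: 27.1
eef_pos: [483.3, -358.9, 155.8]
tcp_rot: [3.136, -0.004, 0.241]
ft_force: [0.4, 0.1, 0.4]
opening: 0.984
grip_force: 0.0
```

Call:
arm_command(targets=[[-40,0,0,0,1],[-40,0,0,0,1],[-40,0,0,0,1],[-40,0,0,0,1]])

```text
t: 27.5
eef_pos: [443.8, -367.4, 151.4]
tcp_rot: [-3.141, 0.0, 0.24]
ft_force: [0.6, -0.6, 0.7]
opening: 1.002
grip_force: 0.0
```

Run:
```python
from h import *
st(); c=cam("wrist"); save(c,"w9"); panels(c,48); 
c=cam("side"); save(c,"s9"); panels(c,14,60); print(go(435,-5,150,-7))
```

```text
t 27.5 p [ 443.8 -367.4  151.4] rpy [-180.     0.    13.8] j [-46.  28. 100.   0.  51.  30.] F [ 0.6 -0.6  0.7] op 1.002 g 0.0
panel px [316. 153.] at [ 483.1 -357.6] size [82. 54.] ang 13.7
panel px [376. 306.] at [ 501.6 -341.1] size [83. 54.] ang 13.1
panel px [235. 174.] at [437.  297.8] size [68. 66.] ang -14.9
panel px [256. 169.] at [509.2 294.5] size [68. 42.] ang 60.5
[np.float64(77.8), np.float64(-353.9), np.float64(1.6), np.float64(20.8)]
```

View pics/s9.png

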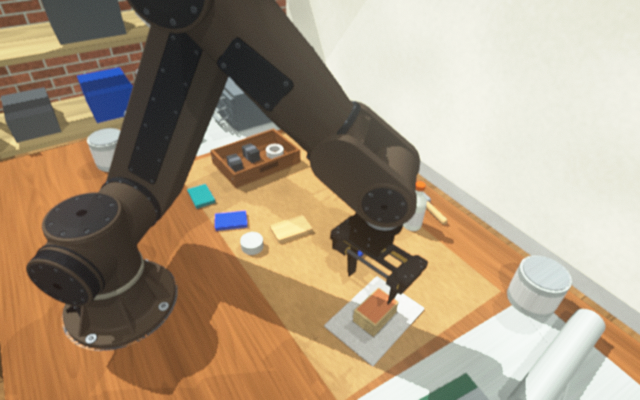

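The pile of three stands squarely on the board (376,306 px), with no copper left elsewhere in view; the cover lies at (291,229). I check the starting wrist picture for any panel behind the crate.

View pics/wrist0.png

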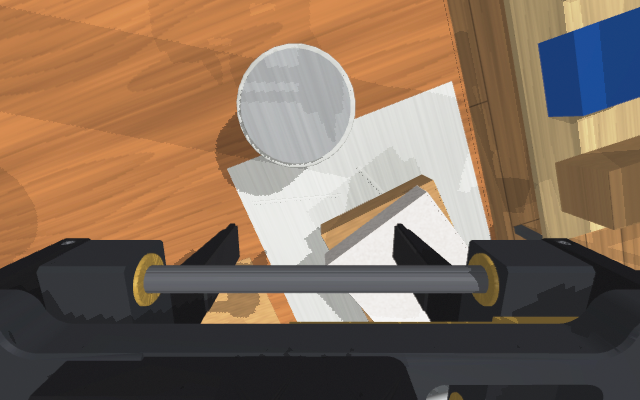

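Call:
arm_command(targets=[[39,-177,0,0,1],[39,-177,0,0,1],[39,-177,0,0,1],[39,-177,0,0,1],[39,-177,0,0,1]])

```text
t: 28.1
eef_pos: [439.0, -182.8, 151.9]
tcp_rot: [-3.141, 0.0, 0.244]
ft_force: [-0.0, -0.1, 0.5]
opening: 1.002
grip_force: 0.0
```

Call:
arm_command(targets=[[39,-177,2,21,1],[39,-177,2,21,1],[39,-177,2,21,1],[39,-177,2,21,1],[39,-177,2,21,1]])

```text
t: 28.6
eef_pos: [434.8, -1.7, 149.9]
tcp_rot: [-3.141, 0.0, -0.121]
ft_force: [-0.2, 0.7, -0.5]
opening: 0.997
grip_force: 0.0
```

Call:
arm_command(targets=[[0,0,0,0,1],[0,0,0,0,1],[0,0,0,0,1]])

```text
t: 28.9
eef_pos: [435.2, -6.3, 149.8]
tcp_rot: [3.142, -0.0, -0.128]
ft_force: [-0.4, 0.9, 0.6]
opening: 0.996
grip_force: 0.0
```

Run:
```python
from h import *
st(); c=cam("wrist"); save(c,"w10")
```

```text
t 28.9 p [435.2  -6.3 149.8] rpy [180.   -0.   -7.3] j [-10.  18. 119.  -0.  42.  88.] F [-0.4  0.9  0.6] op 0.996 g 0.0
```

View pics/w10.png

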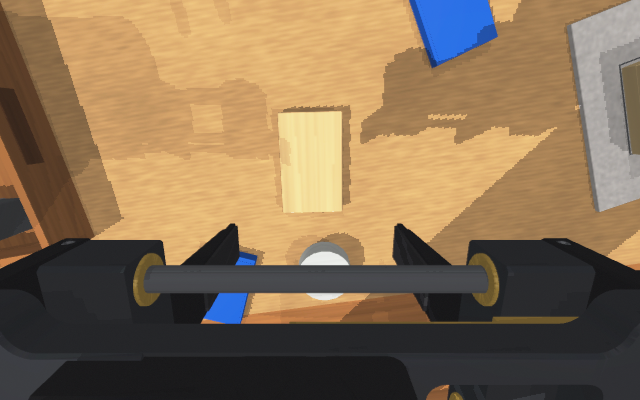

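No panel is hidden at the crate; the cover's top corners are at about (279,113), (341,111), (342,212), (285,213), and the jar behind it at (325,270) is clear of the gripper.

Run:
```python
from h import *
c=cam("wrist")
hsv=cv2.cvtColor(c["frame"],cv2.COLOR_RGB2HSV); m=cv2.inRange(hsv,np.array((20,70,190)),np.array((30,150,255))); m[:,:270]=0; m[:,355:]=0; m[:100]=0;m[225:]=0
k=max(cv2.findContours(cv2.morphologyEx(m,cv2.MORPH_OPEN,np.ones((3,3))),cv2.RETR_EXTERNAL,cv2.CHAIN_APPROX_NONE)[0],key=cv2.contourArea)
print(rect(toplane(c,k[:,0],16)[:,:2]))
P=toplane(c,[(279,113),(341,111),(342,212),(285,213)],16); print(P.mean(0),rect(P[:,:2]))
st(); print(go(465.6,-5,28,-7))
```

```text
(array([464.38299561,  -4.65090179]), (102.41647338867188, 62.34972381591797), -5.8888092041015625)
[463.64857524  -5.84346694  16.        ] (array([463.45791626,  -5.8449707 ]), (103.4892807006836, 60.9065055847168), -5.539710998535156)
t 29.0 p [435.   -6.1 149.9] rpy [-180.     0.    -7.3] j [-10.  18. 119.   0.  42.  88.] F [ 0.4 -0.7 -0.2] op 0.997 g 0.0
[np.float64(30.2), np.float64(-5.0), np.float64(121.9), np.float64(-0.3)]
```

Call:
arm_command(targets=[[29,-5,10,-1,1],[29,-5,50,-1,1],[29,-5,90,-1,1],[29,-5,120,-1,1],[29,-5,120,-1,1]])

```text
t: 29.5
eef_pos: [462.7, -4.2, 27.1]
tcp_rot: [-3.141, 0.006, -0.11]
ft_force: [0.2, 0.6, 0.2]
opening: 1.001
grip_force: 0.0
```

Call:
arm_command(targets=[[0,0,0,0,1],[0,0,0,0,1],[0,0,0,0,1]])

```text
t: 29.8
eef_pos: [465.0, -4.0, 31.4]
tcp_rot: [3.142, -0.003, -0.109]
ft_force: [0.2, 0.2, -0.0]
opening: 1.002
grip_force: 0.0
```

Run:
```python
from h import *
st(); print(go(464.3,-5,3,-6.2))
```

```text
t 29.8 p [465.   -4.   31.4] rpy [180.   -0.2  -6.2] j [ -9.  33. 121.   0.  26.  88.] F [ 0.2  0.2 -0. ] op 1.002 g 0.0
[np.float64(-0.6), np.float64(1.1), np.float64(28.4), np.float64(-0.0)]
```

Call:
arm_command(targets=[[-0.5,1,14,0,1],[-0.5,1,26.5,0,1],[-0.5,1,26.5,0,1],[-0.5,1,26.5,0,0.5],[-0.5,1,26.5,0,0.3]])

```text
t: 30.3
eef_pos: [464.0, -4.7, 4.3]
tcp_rot: [-3.142, -0.001, -0.109]
ft_force: [-0.2, 0.7, -0.3]
opening: 0.885
grip_force: 0.0
```

Call:
arm_command(targets=[[0,0,0,0,0.3],[0,0,0,0,0.3],[0,0,0,0,0.3],[0,0,0,0,0.3],[0,0,0,0,0.3]])

```text
t: 30.8
eef_pos: [463.8, -4.7, 3.7]
tcp_rot: [-3.142, -0.001, -0.109]
ft_force: [-2.1, 0.5, 5.8]
opening: 0.669
grip_force: 30.0
```

Call:
arm_command(targets=[[0,0,-30,0,0.3],[0,0,-70,0,0.3],[0,0,-115,0,0.3],[0,0,-125,0,0.3],[0,0,-125,0,0.3]])

```text
t: 31.3
eef_pos: [464.1, -4.8, 129.7]
tcp_rot: [3.142, -0.003, -0.109]
ft_force: [-0.4, -0.7, -1.3]
opening: 0.67
grip_force: 30.0
```

Run:
```python
from h import *
st(); print(go(482.8,-358,128,13.8))
```

```text
t 31.3 p [464.1  -4.8 129.7] rpy [180.   -0.2  -6.2] j [ -9.  22. 117.   0.  41.  87.] F [-0.4 -0.7 -1.3] op 0.67 g 30.0
[np.float64(56.8), np.float64(349.1), np.float64(1.9), np.float64(-20.0)]
```

Call:
arm_command(targets=[[28,175,0,0,0.3],[28,175,0,0,0.3],[28,175,0,0,0.3],[28,175,0,0,0.3],[28,175,0,0,0.3]])

```text
t: 31.8
eef_pos: [472.0, -184.6, 126.2]
tcp_rot: [-3.141, 0.002, -0.112]
ft_force: [0.0, -0.8, -1.2]
opening: 0.668
grip_force: 30.0
```

Call:
arm_command(targets=[[28,175,0,-20,0.3],[28,175,0,-20,0.3],[28,175,0,-20,0.3],[28,175,0,-20,0.3],[28,175,0,-20,0.3]])

```text
t: 32.3
eef_pos: [480.9, -361.2, 126.0]
tcp_rot: [-3.14, 0.001, 0.238]
ft_force: [0.2, 1.3, -0.8]
opening: 0.676
grip_force: 30.0
```

Call:
arm_command(targets=[[0,0,0,0,0.3],[0,0,0,0,0.3],[0,0,0,0,0.3],[0,0,0,0,0.3]])

```text
t: 32.7
eef_pos: [481.6, -357.8, 128.4]
tcp_rot: [-3.141, -0.0, 0.242]
ft_force: [-0.8, 0.6, -1.7]
opening: 0.671
grip_force: 30.0
```

Run:
```python
from h import *
st(); print(go(482.6,-358,53,13.8)); c=cam("side"); panels(c,48,60); save(c,"s11")
```

```text
t 32.7 p [ 481.6 -357.8  128.4] rpy [-180.    -0.    13.8] j [-43.  32.  98.   0.  50.  33.] F [-0.8  0.6 -1.7] op 0.671 g 30.0
[np.float64(0.9), np.float64(0.5), np.float64(75.4), np.float64(0.0)]
panel px [377. 308.] at [ 483.  -358.1] size [79. 52.] ang 14.0
```

Call:
arm_command(targets=[[1,0,35,0,0.3],[1,0,62,0,0.3],[1,0,75,0,0.3],[1,0,75,0,0.3],[1,0,75,0,0.3]])

```text
t: 33.25
eef_pos: [482.6, -358.6, 53.8]
tcp_rot: [3.141, -0.0, 0.241]
ft_force: [-0.3, -1.3, -1.7]
opening: 0.671
grip_force: 30.0
```

Call:
arm_command(targets=[[0,0,0,0,0.3],[0,0,0.3,0,0.3]])

```text
t: 33.45
eef_pos: [482.6, -358.7, 53.9]
tcp_rot: [3.141, -0.001, 0.24]
ft_force: [0.4, 0.6, -1.7]
opening: 0.671
grip_force: 30.0
```

Call:
arm_command(targets=[[0,-0.5,1.5,0,0.3],[0,-0.5,1.5,0,0.3],[0,-0.5,1.5,0,0.3]])

```text
t: 33.75
eef_pos: [482.2, -358.0, 51.7]
tcp_rot: [-3.142, -0.0, 0.24]
ft_force: [-0.1, 0.4, -1.2]
opening: 0.673
grip_force: 30.0
```

Call:
arm_command(targets=[[0,0,0,0,0.9],[0,0,0,0,0.9],[0,0,0,0,0.9],[0,0,0,0,0.9],[0,0,0,0,0.9]])

```text
t: 34.25
eef_pos: [482.2, -358.0, 51.6]
tcp_rot: [-3.142, -0.0, 0.24]
ft_force: [-0.9, -0.3, 0.3]
opening: 0.897
grip_force: 0.0
```

Call:
arm_command(targets=[[0,0,0,0,0.9],[0,0,-40,0,0.9],[0,0,-85,0,0.9],[0,0,-100,0,1],[0,0,-100,0,1]])

```text
t: 34.75
eef_pos: [482.9, -358.6, 154.1]
tcp_rot: [3.138, -0.003, 0.241]
ft_force: [0.6, 0.2, 0.2]
opening: 0.984
grip_force: 0.0
```

Call:
arm_command(targets=[[-40,0,0,0,1],[-40,0,0,0,1],[-40,0,0,0,1],[-40,0,0,0,1]])

```text
t: 35.15
eef_pos: [443.7, -367.4, 150.9]
tcp_rot: [-3.141, 0.0, 0.24]
ft_force: [0.4, -0.8, -0.0]
opening: 0.997
grip_force: 0.0
```

Run:
```python
from h import *
st(); c=cam("wrist"); save(c,"w12")
hsv=cv2.cvtColor(c["frame"],cv2.COLOR_RGB2HSV)
print(hsv[150,316],hsv[130,300],hsv[170,330])
```

```text
t 35.15 p [ 443.7 -367.4  150.9] rpy [-180.     0.    13.8] j [-46.  28. 100.   0.  51.  30.] F [ 0.4 -0.8 -0. ] op 0.997 g 0.0
[ 17 111 174] [ 21 102 238] [ 17 113 203]
```

View pics/w12.png

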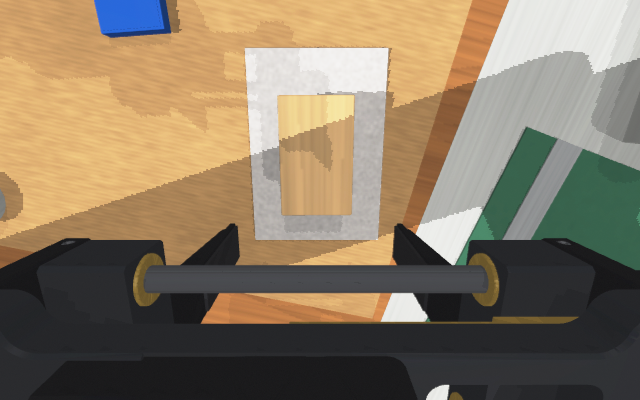

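The cover lies squarely on the pile: corners about (277,95), (355,95), (352,215), (281,215). I check the numbers and get rough weight positions from w8.

Run:
```python
from h import *
c=cam("wrist"); P=toplane(c,[(277,95),(355,95),(352,215),(281,215)],64); print(P.mean(0),rect(P[:,:2]))
T=np.eye(4); T[:3,:3]=R.from_euler("xyz",[180,0,2.8],degrees=True).as_matrix(); T[:3,3]=[440.3,126.6,150.8]
c["T"]=T@np.array(c["hand_eye"]); print(np.round(toplane(c,[(40,82),(90,167),(0,0),(80,20)],48),0))
print(np.round(toplane(c,[(5,218),(185,220)],55),0))
print(go(480,330,200,0))
```

```text
[ 483.07026143 -357.98041289   64.        ] (array([ 483.1083374, -358.1020813]), (102.92787170410156, 64.25820922851562), 13.922240257263184)
[[532. 368.  48.]
 [460. 336.  48.]
 [593. 389.  48.]
 [582. 327.  48.]]
[[409. 417.  55.]
 [416. 249.  55.]]
[np.float64(201.5), np.float64(-668.6), np.float64(-48.6), np.float64(13.8)]
```

Call:
arm_command(targets=[[67,-223,-16,0,1],[67,-223,-16,0,1],[67,-223,-16,0,1],[67,-223,-16,0,1],[67,-223,-16,0,1]])

```text
t: 35.75
eef_pos: [455.3, -132.0, 167.7]
tcp_rot: [-3.141, -0.0, 0.242]
ft_force: [0.3, -0.6, -0.4]
opening: 1.001
grip_force: 0.0
```

Call:
arm_command(targets=[[67,-223,-16,0,1],[67,-223,-16,0,1],[67,-223,-16,0,1],[67,-223,-16,0,1],[67,-223,-16,0,1]])

```text
t: 36.25
eef_pos: [467.2, 100.8, 183.8]
tcp_rot: [-3.141, -0.001, 0.243]
ft_force: [0.1, -0.5, -0.1]
opening: 0.999
grip_force: 0.0
```

Call:
arm_command(targets=[[67,-223,-16,14,1],[67,-223,-16,14,1],[67,-223,-16,14,1],[67,-223,-16,14,1],[67,-223,-16,14,1]])

```text
t: 36.75
eef_pos: [478.8, 333.4, 199.6]
tcp_rot: [-3.141, -0.0, -0.002]
ft_force: [0.3, -0.1, -0.3]
opening: 0.997
grip_force: 0.0
```

Call:
arm_command(targets=[[0,0,0,0,1],[0,0,0,0,1],[0,0,0,0,1]])

```text
t: 37.05
eef_pos: [479.1, 329.5, 199.3]
tcp_rot: [3.141, 0.001, -0.004]
ft_force: [0.7, -0.9, 0.7]
opening: 0.998
grip_force: 0.0
```

Run:
```python
from h import *
st(); c=cam("wrist"); save(c,"w13")
cv2.imwrite("pics/w13c.png",cv2.resize(c["frame"][40:240,200:460,::-1],None,fx=3,fy=3,interpolation=cv2.INTER_CUBIC))
```

```text
t 37.05 p [479.1 329.5 199.3] rpy [180.    0.   -0.2] j [ 28.  26.  97.  -0.  58. 118.] F [ 0.7 -0.9  0.7] op 0.998 g 0.0
```

View pics/w13c.png

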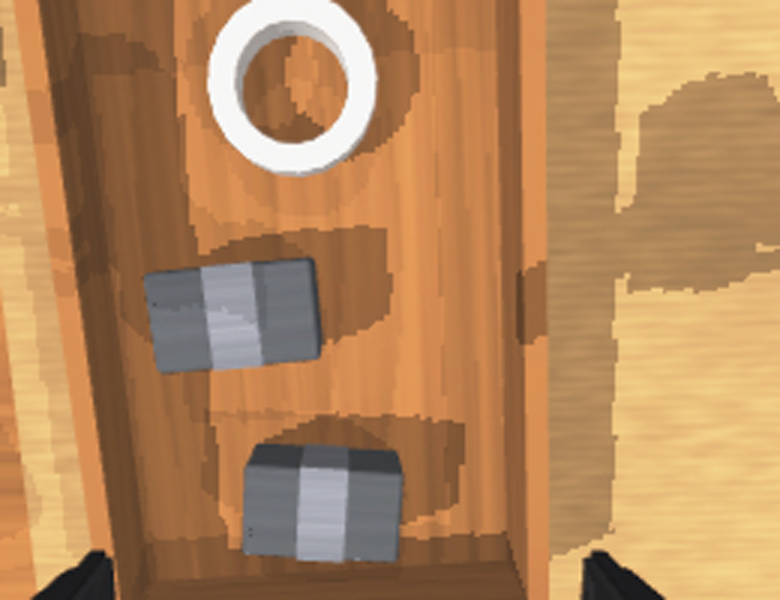

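Weight tops: A crop corners (145,275), (313,258), (320,356), (160,373); B (245,464), (403,470), (397,562), (244,555). There is about 28 mm of free room to the crate wall at A's left end.

Run:
```python
from h import *
c=cam("wrist")
for q in ([(145,275),(313,258),(320,356),(160,373)],[(245,464),(403,470),(397,562),(244,555)]):
    P=toplane(c,np.array(q)/3+[200,40],48); (x,y),s,a=rect(P[:,:2]); print(np.round(P[:,:2].mean(0),1),(x,y),s,"60mm-dir",a)
P=toplane(c,np.array([(68,250),(530,300),(100,540)])/3+[200,40],55); print(np.round(P,0))
st()
```

```text
[525.6 369.1] (np.float64(525.4804077148438), np.float64(368.7656555175781)) (59.391502380371094, 34.70902633666992) 60mm-dir -84.66872215270996
[452.2 338.7] (np.float64(452.2928466796875), np.float64(338.717529296875)) (58.69293212890625, 36.277366638183594) 60mm-dir 87.02165985107422
[[549. 424.  55.]
 [531. 266.  55.]
 [444. 421.  55.]]
t 37.15 p [479.4 329.1 199.6] rpy [180.    0.   -0.3] j [ 28.  25.  97.   0.  58. 118.] F [ 0.2  0.3 -0.1] op 0.999 g 0.0
```

Call:
arm_command(targets=[[46,-40,20,-5.6,0.8],[46,-40,60,-5.6,0.8],[46,-40,100,-5.6,0.8],[46,-40,135,-5.6,0.8],[46,-40,135,-5.6,0.8]])

```text
t: 37.65
eef_pos: [523.8, 367.8, 60.5]
tcp_rot: [3.139, 0.007, 0.092]
ft_force: [0.1, 0.6, 0.4]
opening: 0.799
grip_force: 0.0
```

Call:
arm_command(targets=[[0,0,0,0,0.8],[0,0,0,0,0.8],[0,0,0,0,0.8]])

```text
t: 37.95
eef_pos: [526.3, 370.2, 66.9]
tcp_rot: [-3.14, -0.003, 0.094]
ft_force: [0.5, -0.2, -0.4]
opening: 0.798
grip_force: 0.0
```

Run:
```python
from h import *
st(); print(go(525.5,369,14,5.3))
```

```text
t 37.95 p [526.3 370.2  66.9] rpy [-179.9   -0.2    5.4] j [ 29.  39.  94.   0.  46. 114.] F [ 0.5 -0.2 -0.4] op 0.798 g 0.0
[np.float64(-1.1), np.float64(1.2), np.float64(52.9), np.float64(0.1)]
```

Call:
arm_command(targets=[[-1,1,25,0,0.8],[-1,1,45,0,0.8],[-1,1,51,0,0.8],[-1,1,51,0,0.8],[-1,1,51,0,0.4]])

```text
t: 38.45
eef_pos: [525.1, 369.2, 14.9]
tcp_rot: [-3.141, -0.002, 0.094]
ft_force: [0.6, -0.1, 0.0]
opening: 0.763
grip_force: 0.0
```

Call:
arm_command(targets=[[0,0,0,0,0.3],[0,0,0,0,0.3],[0,0,0,0,0.3],[0,0,0,0,0.3],[0,0,0,0,0.3]])

```text
t: 38.95
eef_pos: [525.0, 369.4, 14.8]
tcp_rot: [-3.141, -0.002, 0.094]
ft_force: [-1.0, 2.0, 6.1]
opening: 0.627
grip_force: 30.0
```

Call:
arm_command(targets=[[0,0,-15,0,0.3],[0,0,-45,0,0.3],[0,0,-90,0,0.3],[0,0,-130,0,0.3],[0,0,-135,0,0.3]])

```text
t: 39.45
eef_pos: [525.9, 369.5, 153.9]
tcp_rot: [-3.139, -0.007, 0.094]
ft_force: [0.4, 0.2, -6.7]
opening: 0.63
grip_force: 30.0
```

Run:
```python
from h import *
a=np.radians(13.8); u=np.array([np.cos(a),np.sin(a)]); t=np.array([483,-358])
print("plus",t+22*u,"minus",t-22*u); st(); x,y=t+22*u; print(go(x,y,150,13.8))
```

```text
plus [ 504.36495416 -352.75226393] minus [ 461.63504584 -363.24773607]
t 39.45 p [525.9 369.5 153.9] rpy [-179.8   -0.4    5.4] j [ 29.  33.  91.  -0.  56. 114.] F [ 0.4  0.2 -6.7] op 0.63 g 30.0
[np.float64(-89.2), np.float64(717.1), np.float64(1.3), np.float64(-8.4)]
```

Call:
arm_command(targets=[[-30,239,0,0,0.3],[-30,239,0,0,0.3],[-30,239,0,0,0.3],[-30,239,0,0,0.3],[-30,239,0,0,0.3]])

```text
t: 39.95
eef_pos: [515.6, 125.6, 147.4]
tcp_rot: [3.141, 0.003, 0.093]
ft_force: [0.3, 0.3, -6.6]
opening: 0.632
grip_force: 30.0
```

Call:
arm_command(targets=[[-30,239,0,0,0.3],[-30,239,0,0,0.3],[-30,239,0,0,0.3],[-30,239,0,0,0.3],[-30,239,0,0,0.3]])

```text
t: 40.45
eef_pos: [508.2, -115.0, 147.5]
tcp_rot: [-3.141, 0.002, 0.093]
ft_force: [0.7, 0.6, -6.8]
opening: 0.631
grip_force: 30.0
```

Call:
arm_command(targets=[[-30,238,0,-8.4,0.3],[-30,238,0,-8.4,0.3],[-30,238,0,-8.4,0.3],[-30,238,0,-8.4,0.3],[-30,238,0,-8.4,0.3]])

```text
t: 40.95
eef_pos: [500.7, -354.5, 147.1]
tcp_rot: [-3.14, 0.002, 0.24]
ft_force: [1.2, 1.1, -6.6]
opening: 0.632
grip_force: 30.0
```

Call:
arm_command(targets=[[0,0,0,0,0.3],[0,0,0,0,0.3],[0,0,0,0,0.3],[0,0,0,0,0.3]])

```text
t: 41.35
eef_pos: [502.0, -351.2, 148.2]
tcp_rot: [-3.141, 0.001, 0.242]
ft_force: [0.6, 0.7, -7.3]
opening: 0.63
grip_force: 30.0
```

Run:
```python
from h import *
st(); print(go(504,-352.8,73,13.8))
c=cam("scene"); save(c,"sc14"); c=cam("side"); save(c,"s14")
cv2.imwrite("pics/s14c.png",cv2.resize(c["frame"][220:370,270:470,::-1],None,fx=3,fy=3))
```

```text
t 41.35 p [ 502.  -351.2  148.2] rpy [-179.9    0.    13.8] j [-41.  31.  95.   0.  54.  35.] F [ 0.6  0.7 -7.3] op 0.63 g 30.0
[np.float64(1.6), np.float64(2.1), np.float64(75.2), np.float64(0.0)]
```

View pics/s14c.png

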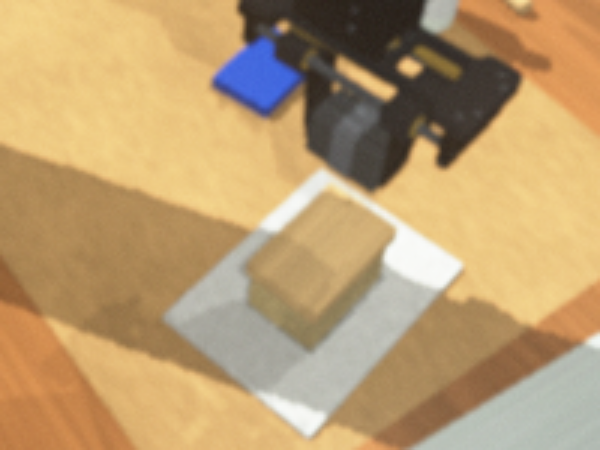

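The cover sits square on the pile and the weight hangs level in the gripper. Lowering.

Call:
arm_command(targets=[[1.6,1.5,35,0,0.3],[1.6,1.5,60,0,0.3],[1.6,1.5,74,0,0.3],[1.6,1.5,74,0,0.3],[1.6,1.5,74,0,0.3]])

```text
t: 41.95
eef_pos: [504.4, -353.6, 75.4]
tcp_rot: [3.141, -0.001, 0.241]
ft_force: [-0.0, 0.5, -6.9]
opening: 0.631
grip_force: 30.0
```

Call:
arm_command(targets=[[0,0,0,0,0.3],[0,-0.5,1,0,0.3],[0,-0.5,1,0,0.3]])

```text
t: 42.25
eef_pos: [503.9, -353.1, 74.3]
tcp_rot: [3.141, -0.001, 0.24]
ft_force: [-0.2, -1.1, -7.1]
opening: 0.628
grip_force: 30.0
```

Run:
```python
from h import *
st(); print(go(504.4,-352.8,71,13.8))
```

```text
t 42.25 p [ 503.9 -353.1   74.3] rpy [180.   -0.   13.8] j [-41.  37.  98.   0.  45.  35.] F [-0.2 -1.1 -7.1] op 0.628 g 30.0
[np.float64(0.5), np.float64(-0.2), np.float64(3.3), np.float64(-0.0)]
```

Call:
arm_command(targets=[[0.3,0,1.5,0,0.3],[0.3,0,2.5,0,0.3],[0.3,0,2.5,0,0.3],[0.3,0,2.5,0,0.3]])

```text
t: 42.65
eef_pos: [504.1, -353.0, 71.0]
tcp_rot: [-3.141, -0.0, 0.24]
ft_force: [0.2, 0.3, -6.9]
opening: 0.63
grip_force: 30.0
```

Call:
arm_command(targets=[[0,0,0.4,0,0.3],[0,0,0.4,0,0.3],[0,0,0.4,0,0.8],[0,0,0.4,0,0.85],[0,0,0.4,0,0.85]])

```text
t: 43.15
eef_pos: [504.3, -353.2, 71.2]
tcp_rot: [3.141, -0.001, 0.24]
ft_force: [0.5, -1.5, -0.4]
opening: 0.815
grip_force: 0.0
```

Call:
arm_command(targets=[[0,0,0,0,0.85],[0,0,0,0,0.85],[0,0,-30,0,0.85],[0,0,-70,0,0.9],[0,0,-80,0,1]])

```text
t: 43.65
eef_pos: [505.2, -353.9, 154.5]
tcp_rot: [3.137, -0.003, 0.24]
ft_force: [-0.0, -0.3, -0.2]
opening: 0.939
grip_force: 0.0
```

Call:
arm_command(targets=[[-60,0,-10,0,1],[-60,0,-10,0,1],[-60,0,-10,0,1],[-60,0,-10,0,1]])

```text
t: 44.05
eef_pos: [446.2, -367.4, 160.4]
tcp_rot: [-3.142, -0.0, 0.24]
ft_force: [0.2, -0.2, 0.3]
opening: 1.002
grip_force: 0.0
```

Run:
```python
from h import *
st(); c=cam("wrist"); save(c,"w15")
cv2.imwrite("pics/w15c.png",cv2.resize(c["frame"][40:240,200:460,::-1],None,fx=3,fy=3,interpolation=cv2.INTER_CUBIC))
print(go(452.3,338.7,160,-3))
```

```text
t 44.05 p [ 446.2 -367.4  160.4] rpy [-180.    -0.    13.7] j [-46.  28. 100.   0.  53.  30.] F [ 0.2 -0.2  0.3] op 1.002 g 0.0
[np.float64(173.8), np.float64(-684.2), np.float64(0.5), np.float64(16.8)]
```

View pics/w15c.png

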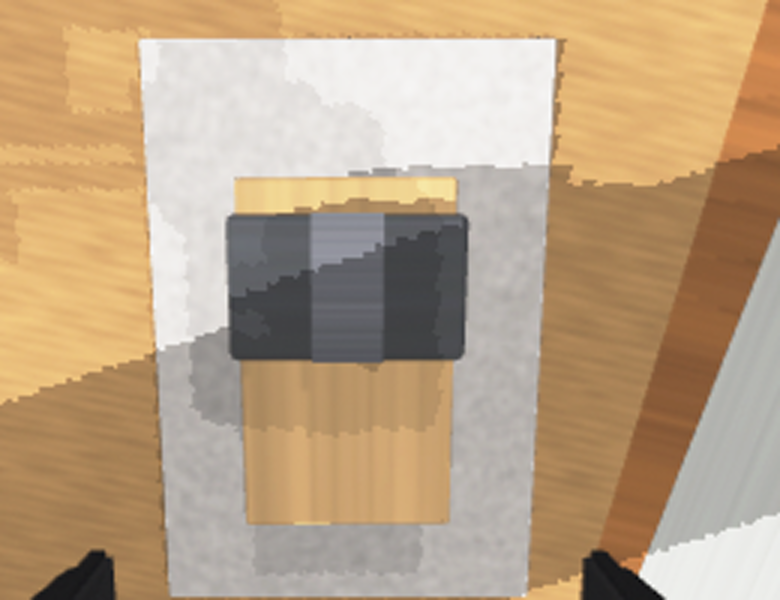

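The first weight stands square on the cover's far half: crop corners (227,213), (467,213), (464,360), (231,360). Now for the second.

Run:
```python
from h import *
c=cam("wrist"); P=toplane(c,np.array([(227,213),(467,213),(464,360),(231,360)])/3+[200,40],104); print(P.mean(0),rect(P[:,:2]))
P=toplane(c,np.array([(235,178),(457,178),(449,523),(247,523)])/3+[200,40],64); print(P.mean(0),rect(P[:,:2]))
```

```text
[ 505.1065968  -352.67755734  104.        ] (array([ 505.12322998, -352.73751831]), (58.9740104675293, 35.680397033691406), -76.21326351165771)
[ 483.25188859 -357.96250853   64.        ] (array([ 483.26940918, -358.01257324]), (102.69132995605469, 63.11789321899414), 14.057994842529297)
```

Call:
arm_command(targets=[[58,-228,0,0,1],[58,-228,0,0,1],[58,-228,0,0,1],[58,-228,0,0,1],[58,-228,0,0,1]])

```text
t: 44.65
eef_pos: [447.9, -129.0, 160.4]
tcp_rot: [-3.141, 0.0, 0.242]
ft_force: [0.5, -0.3, 1.1]
opening: 1.0
grip_force: 0.0
```

Call:
arm_command(targets=[[58,-228,0,0,1],[58,-228,0,0,1],[58,-228,0,0,1],[58,-228,0,0,1],[58,-228,0,0,1]])

```text
t: 45.15
eef_pos: [449.8, 106.6, 160.5]
tcp_rot: [-3.141, -0.0, 0.243]
ft_force: [1.3, 0.3, 0.5]
opening: 1.001
grip_force: 0.0
```

Call:
arm_command(targets=[[58,-228,0,17,0.9],[58,-228,0,17,0.9],[58,-228,0,17,0.9],[58,-228,0,17,0.9],[58,-228,0,17,0.9]])

```text
t: 45.65
eef_pos: [451.4, 341.6, 160.3]
tcp_rot: [3.142, 0.0, -0.055]
ft_force: [0.0, -0.3, 0.7]
opening: 0.899
grip_force: 0.0
```

Call:
arm_command(targets=[[0,0,0,0,0.9],[0,0,0,0,0.9],[0,0,0,0,0.9]])

```text
t: 45.95
eef_pos: [451.7, 338.1, 160.3]
tcp_rot: [3.141, 0.001, -0.056]
ft_force: [-0.8, 0.5, -0.3]
opening: 0.898
grip_force: 0.0
```

Run:
```python
from h import *
st(); print(go(452.3,338.7,65,-3))
```

```text
t 45.95 p [451.7 338.1 160.3] rpy [180.    0.   -3.2] j [ 30.  27. 101.  -0.  52. 123.] F [-0.8  0.5 -0.3] op 0.898 g 0.0
[np.float64(0.7), np.float64(-0.7), np.float64(95.3), np.float64(-0.2)]
```

Call:
arm_command(targets=[[0.5,-0.5,45,0,0.9],[0.5,-0.5,80,0,0.9],[0.5,-0.5,95,0,0.9],[0.5,-0.5,95,0,0.9],[0.5,-0.5,95,0,0.9]])

```text
t: 46.45
eef_pos: [453.0, 338.3, 66.3]
tcp_rot: [-3.141, -0.0, -0.058]
ft_force: [0.6, -0.3, 0.4]
opening: 0.897
grip_force: 0.0
```

Call:
arm_command(targets=[[0,0,0,0,0.9],[0,0,0,0,0.9],[0,0,0,0,0.9]])

```text
t: 46.75
eef_pos: [452.7, 339.0, 66.6]
tcp_rot: [-3.141, -0.001, -0.056]
ft_force: [0.6, -0.2, -0.1]
opening: 0.902
grip_force: 0.0
```

Run:
```python
from h import *
st(); print(go(452.3,338.7,14,-3))
```

```text
t 46.75 p [452.7 339.   66.6] rpy [-1.8e+02 -1.0e-01 -3.2e+00] j [ 30.  34. 106.   0.  40. 123.] F [ 0.6 -0.2 -0.1] op 0.902 g 0.0
[np.float64(-0.5), np.float64(0.4), np.float64(52.6), np.float64(-0.2)]
```

Call:
arm_command(targets=[[-0.5,0,25,0,0.9],[-0.5,0,45,0,0.9],[-0.5,0,51,0,0.9],[-0.5,0,51,0,0.9],[-0.5,0,51,0,0.4]])

```text
t: 47.25
eef_pos: [452.3, 339.2, 15.5]
tcp_rot: [-3.141, -0.001, -0.056]
ft_force: [0.0, -0.3, -0.6]
opening: 0.858
grip_force: 0.0
```

Call:
arm_command(targets=[[0,0,0,0,0.3],[0,0,0,0,0.3],[0,0,0,0,0.3],[0,0,0,0,0.3],[0,0,0,0,0.3]])

```text
t: 47.75
eef_pos: [452.2, 339.1, 15.3]
tcp_rot: [-3.141, -0.001, -0.056]
ft_force: [-0.5, 0.1, 6.7]
opening: 0.635
grip_force: 30.0
```

Call:
arm_command(targets=[[0,0,-15,0,0.3],[0,0,-45,0,0.3],[0,0,-90,0,0.3],[0,0,-130,0,0.3],[0,0,-155,0,0.3]])

```text
t: 48.25
eef_pos: [452.0, 339.0, 172.1]
tcp_rot: [-3.141, -0.001, -0.056]
ft_force: [0.3, -0.0, -5.8]
opening: 0.627
grip_force: 30.0
```

Run:
```python
from h import *
st(); print(go(461.5,-363.2,168,13.8))
```

```text
t 48.25 p [452.  339.  172.1] rpy [-1.799e+02 -1.000e-01 -3.200e+00] j [ 30.  26. 101.   0.  53. 123.] F [ 0.3 -0.  -5.8] op 0.627 g 30.0
[np.float64(49.0), np.float64(700.6), np.float64(3.5), np.float64(-17.0)]
```

Call:
arm_command(targets=[[16,234,0,0,0.3],[16,234,0,0,0.3],[16,234,0,0,0.3],[16,234,0,0,0.3],[16,234,0,0,0.3]])

```text
t: 48.75
eef_pos: [453.8, 101.9, 169.3]
tcp_rot: [3.141, 0.001, -0.057]
ft_force: [0.3, 0.2, -5.3]
opening: 0.628
grip_force: 30.0
```

Call:
arm_command(targets=[[16,234,0,0,0.3],[16,234,0,0,0.3],[16,234,0,0,0.3],[16,234,0,0,0.3],[16,234,0,0,0.3]])

```text
t: 49.25
eef_pos: [456.9, -132.8, 169.3]
tcp_rot: [-3.141, 0.001, -0.058]
ft_force: [1.1, 0.4, -6.3]
opening: 0.629
grip_force: 30.0
```

Call:
arm_command(targets=[[16,233,0,-17,0.3],[16,233,0,-17,0.3],[16,233,0,-17,0.3],[16,233,0,-17,0.3],[16,233,0,-17,0.3]])

```text
t: 49.75
eef_pos: [459.6, -365.9, 168.9]
tcp_rot: [-3.14, 0.001, 0.24]
ft_force: [1.2, 0.1, -5.5]
opening: 0.628
grip_force: 30.0
```

Call:
arm_command(targets=[[0,0,0,0,0.3],[0,0,0,0,0.3],[0,0,0,0,0.3],[0,0,0,0,0.3]])

```text
t: 50.15
eef_pos: [460.5, -362.4, 169.6]
tcp_rot: [-3.141, 0.0, 0.242]
ft_force: [0.3, -0.6, -5.7]
opening: 0.63
grip_force: 30.0
```

Run:
```python
from h import *
st(); print(go(461.4,-363.3,73,13.8))
```

```text
t 50.15 p [ 460.5 -362.4  169.6] rpy [-180.     0.    13.8] j [-45.  28.  98.   0.  54.  31.] F [ 0.3 -0.6 -5.7] op 0.63 g 30.0
[np.float64(0.7), np.float64(1.2), np.float64(96.6), np.float64(0.0)]
```

Call:
arm_command(targets=[[0.5,1,45,0,0.3],[0.5,1,75,0,0.3],[0.5,1,90,0,0.3],[0.5,1,94,0,0.3],[0.5,1,94,0,0.3]])

```text
t: 50.65
eef_pos: [461.4, -363.9, 75.8]
tcp_rot: [-3.141, 0.0, 0.241]
ft_force: [-0.0, -1.0, -5.6]
opening: 0.631
grip_force: 30.0
```

Call:
arm_command(targets=[[0,0,0,0,0.3],[0,0,0,0,0.3],[0,0,1,0,0.3],[0,0,1,0,0.3]])

```text
t: 51.05
eef_pos: [461.2, -364.5, 75.1]
tcp_rot: [3.141, -0.0, 0.24]
ft_force: [0.2, 0.5, -6.5]
opening: 0.632
grip_force: 30.0
```

Run:
```python
from h import *
st(); print(go(461.4,-363.3,71.5,13.8))
```

```text
t 51.05 p [ 461.2 -364.5   75.1] rpy [180.   -0.   13.8] j [-45.  35. 102.   0.  43.  31.] F [ 0.2  0.5 -6.5] op 0.632 g 30.0
[np.float64(0.4), np.float64(-1.1), np.float64(3.6), np.float64(-0.0)]
```

Call:
arm_command(targets=[[0.3,-1,2,0,0.3],[0.3,-1,3,0,0.3],[0.3,-1,3,0,0.3],[0.3,-1,3,0,0.3]])

```text
t: 51.45
eef_pos: [461.2, -363.4, 71.6]
tcp_rot: [-3.141, 0.0, 0.24]
ft_force: [0.3, 0.0, -5.7]
opening: 0.628
grip_force: 30.0
```

Call:
arm_command(targets=[[0,0,0.3,0,0.3],[0,0,0.3,0,0.3]])

```text
t: 51.65
eef_pos: [461.2, -363.4, 71.4]
tcp_rot: [-3.142, -0.0, 0.24]
ft_force: [0.1, 0.0, -6.7]
opening: 0.63
grip_force: 30.0
```

Call:
arm_command(targets=[[0,0,0.2,0,0.3],[0,0,0.2,0,0.8],[0,0,0.2,0,0.85],[0,0,0.2,0,0.85],[0,0,0.2,0,0.85]])

```text
t: 52.15
eef_pos: [461.4, -363.6, 71.4]
tcp_rot: [3.141, -0.0, 0.24]
ft_force: [-0.8, -0.5, -0.7]
opening: 0.845
grip_force: 0.0
```

Call:
arm_command(targets=[[0,0,0,0,0.85],[0,0,-30,0,0.85],[0,0,-70,0,0.9],[0,0,-80,0,1],[0,0,-80,0,1]])

```text
t: 52.65
eef_pos: [461.7, -363.9, 152.8]
tcp_rot: [3.139, -0.002, 0.24]
ft_force: [0.7, -0.1, -0.6]
opening: 0.984
grip_force: 0.0
```

Call:
arm_command(targets=[[-30,0,-20,0,1],[-30,0,-20,0,1],[-30,0,-20,0,1],[-30,0,-20,0,1]])

```text
t: 53.05
eef_pos: [432.2, -370.3, 170.0]
tcp_rot: [-3.14, 0.001, 0.24]
ft_force: [0.2, 0.1, -1.0]
opening: 1.002
grip_force: 0.0
```

Run:
```python
from h import *
st(); c=cam("wrist"); save(c,"w16")
hsv=cv2.cvtColor(c["frame"],cv2.COLOR_RGB2HSV)
m=((hsv[...,1]<70)&(hsv[...,2]<190)).astype(np.uint8)
# predicted corners of weights / cover for comparison
a=np.radians(13.8); u=np.array([np.cos(a),np.sin(a)]); v=np.array([-u[1],u[0]]); t=np.array([483.1,-358])
for off in(22.5,-22):
    q=[np.r_[t+(off+sx*18)*u+sy*30*v,104] for sx,sy in((1,1),(1,-1),(-1,-1),(-1,1))]
    print(np.round(proj(c,q)).tolist())
q=[np.r_[t+sx*52*u+sy*32*v,64] for sx,sy in((1,1),(1,-1),(-1,-1),(-1,1))]; print("cover",np.round(proj(c,q)).tolist())
g=cv2.cvtColor(c["frame"],cv2.COLOR_RGB2GRAY)
for col in(285,300,345): print(col,"".join("WGdb"[ (0 if g[r,col]>170 else 1 if g[r,col]>130 else 2 if g[r,col]>75 else 3)] for r in range(60,236)))
sat=hsv[...,1]
for col in(285,300,345): print(col,"".join(str(min(9,sat[r,col]//20)) for r in range(60,236)))
```

```text
t 53.05 p [ 432.2 -370.3  170. ] rpy [-179.9    0.    13.8] j [-47.  26. 100.   0.  53.  29.] F [ 0.2  0.1 -1. ] op 1.002 g 0.0
[[276.0, 91.0], [356.0, 91.0], [355.0, 140.0], [278.0, 140.0]]
[[278.0, 151.0], [354.0, 151.0], [353.0, 195.0], [280.0, 195.0]]
cover [[279.0, 82.0], [353.0, 82.0], [350.0, 198.0], [283.0, 198.0]]
285 WWWWWWWWWWWWWWWWWWWWWWWWWWWWWWWWdddddddddddddddddddddddddddddddddbbbbbbbbbbbbbbbdddddddddbbbbbbdbbbdddddddbddddddddddddddddddbbbbddddddddGGGGGGWWGGGGGGWWGGGGWWWGGGGGdGGGGGGGGGG
300 WWWWWWWWWWWWWWWWWWWWWWWWWWWWWWWWdddddddddddddddddddddddddddddbbbbbbbbbbbbbbbbbbbdGGGGGGGdbbbbbbbbbbbbbbbbbbddddddddddddddddbdbbdddddddddGGGGGGGGGGGGGGGGGGGGGGGGGGGGGdddddGGGGGG
345 WWWWWWWWWWWWWWWWWWWWWWWWWWWWWWGGddddddddddddddddddddddddddddddddddddddddddddddbbdGGGGGdddbbbbbbddbbbdddddddddbdddbddddddddbbbbbddddddddbdGWWWWWWWWWWWWWWWWWWWWWWWWWWGdGGGGGGGGGG
285 00000000000000000000001555555555001100110000000010010000000000000000000000000000455555554000000000000000000000000000000000000000000000004400000000000000000000000000366666666666
300 00000000000000000000002555555555000010100000000000000111110000001000000000000000455555553000001000000000000000000000000000000000000000005400000000000000000000000000366666666666
345 00000000000000000000003544444455200000001100000001100100001010000000000000000000455555554000000000000000000000000000000000000000000000003200000000000000000000000000166666666666
```

Run:
```python
from h import *
print(env.job_done()); st()
```

```text
the job is handed in; nothing more can be done
None
the job is handed in; nothing more can be done
```

The job is handed in, verdict not shown: the three copper-leafed panels are piled inside the outline, the cover board is centred on them and both weights stand side by side on it; the last wrist-camera check matched the planned positions to within about 2 pixels, and the jar and glue bottle were never approached.

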